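Arm the materials-test stand for a batch

ROBOT

A 6-joint arm with a two-finger parallel gripper is mounted at the origin on the work surface. World frame = base frame: x ahead of the robot, y to its left, z up, the work surface at z = 0. Lengths are in m, angles in degrees, forces in N, time in s.
With the tool pointing down it reaches from about 0.4 to 0.825 m from the base axis. Payload 7 kg.
Tool frame: the origin (TCP) lies midway between the tips of the shut fingers; the grasp point (between the pads) lies 19 mm behind it (r.grasp_offset is the distance from the TCP to the grasp point, in m); z points along the fingers, x is the direction in which the jaws open and shut, and the axes are right-handed (so a half turn about z gives the same grasp; the last joint's range is limited). The gripper opens to 88 mm and grips with 3 to 60 N. Pads are 19 mm wide; open, the fingers measure 130 mm over their backs; the gripper's body (78 mm by 193 mm) begins 47 mm behind the grasp point.
Start: joints at [-50.644, 20.546, 0.682, 0, -70.136, -16.507], TCP at [0.262, -0.622, 0.227] pointing down, gripper open.
Joint ranges: [-176.03, 176.03], [-82.01, 121.73], [-58.28, 71.71], [-173.87, 95.51], [-174.79, -0.11], [-173.66, 173.66]. Speed limits (degrees/s): [136.94, 136.94, 172.46, 180, 180, 180].

INTERFACE

Orientations are given as [roll, pitch, yaw] about the fixed x, y, z axes, in that order (R = Rz(yaw) Ry(pitch) Rx(roll)).
In Python, from plant import r gives the robot as it stands.
- The arm moves only by the tool step_arm, never from a script. Its argument "deltas" is a list of rows, each a list of 7 numbers: the turn, a rotation vector about the tool's x, y, z in rad, then the shift along the tool's x, y, z in mm, then the opening, from -1 (shut) to 1 (fully open), so that 0 is half open. In form: [[ax, ay, az, x, y, z, grip], ...]. A call has 1 to 10 rows; each row shifts and turns the pose as measured when the row begins, along the tool's axes as they then stand; what a row does not reach is not made up. A row lasts 1/10 s, in which the tool goes at most 50 mm and 8.59 degrees, less where a joint would pass 70% of its speed; a pose out of reach is approached as far as the arm can. A call with a gripper value outside its range is refused whole. The fingers move at their own pace and stop on an object; "squeeze" is the grip in N (left out, the last holds). Time passes only in rows, so rows that do not move let the fingers close. It gives the time, the measured TCP pose, the force and the opening at its end, in the units of the state.
- r.get_state(): the state, without advancing time (a new reading comes with each control period).
- r.capture(name): name is "scene" or "side" or "wrist"; returns the picture (400x640x3 uint8, red, green, blue); there is no depth.
- r.camera_info(name): a dict with "vertical_fov" (degrees; the focal length in pixels is half the picture's height over the tangent of half this angle, whatever the lens; pixels are square), "cx", "cy" (the principal point, pixels), "k1" (the pictures are not rectified: a ray, as slopes to the right and down, at radius r is drawn at 1 + k1 r^2 times it, then the intrinsics apply), "view" (4x4, takes a point from world to camera coordinates). Camera axes: x right, y down, z forward; pixel columns grow to the right and rows downward; lengths in m; the calibration is good to about 2 mm. A picture is of the moment at which its call begins: read the wrist's pose just before it. camera_info takes no time and is no camera call; for the wrist camera it gives the pose at the moment of the call.
- r.close_job(): hands the job in, once; it reports no verdict.
The state is a dict: "time_s": time; "joints": joint angles; "qd": joint speeds; "joint_torque": joint torques, N m; "tcp_pos": TCP position; "eef_rot": TCP orientation; "contact_force": force on the tool from outside, world axes, zero at the start; "moment": the same for the moment, N m; "gripper_width": finger opening in m.
Only numpy, scipy, OpenCV 4.12 (cv2) and the standard library are available. Lean on these libraries where they do the work, as an engineer would, in place of code of your own. Each camera call takes 0.05 s, during which the arm holds its last target.

TASK

Get the test stand ready: lay every dumb-bell specimen flat in the aluminium tray (none on top of another) and fit the square adapter flange over the studs of the round hub so that it sits fully home. Only then take the key from its holder, put it in the lock box, turn it gently back and forth until it drops into the hidden lock, and turn it clockwise into line with the white ON mark. Leave the key there, don't force the lock, and leave the weight, bottle and force gauge where they are.

Things in the scene. Friction and masses are not known exactly. Their poses are not given: they have to be found in the camera images.
- hub_seat (a point): fixed spindle hub, round white base 156 mm across; this point is the centre of its steel face, 40 mm above the bench; z up. On the face stand a central pilot (27 mm diameter, 32 mm tall, tapered top) and four studs (10 mm diameter, 16 mm tall, tapered tops) at x = +-36, y = +-36 mm. Four-fold symmetric
- flange_grip (a point): loose aluminium adapter flange, 550 g, flat on the bench at first: this point is on its axis, 40 mm above its underside, a good height to grip the collar (48 mm outer diameter, from 14 to 60 mm above the underside); z up. When home on the hub this point is 40 mm above hub_seat; resting on the stud tips, 56 mm
- tray: fixed open aluminium tray, outside 190 (x) x 215 (y) x 24 mm high, walls and floor 5 mm thick; origin at the centre of its underside on the bench. The specimens lie along its x side by side, 44 mm apart leaves room for fingers
- bar1_mid (a point): steel dumb-bell tensile specimen lying flat: 132 mm long, 14 mm thick, waist 16 mm wide over the middle 64 mm, ends 26 mm wide, 250 g. This point is its centre, 7 mm above its underside; x runs along its length, z up (either face may be up). Two to four of these are present (absent ones read None)
- bar2_mid (a point): steel dumb-bell tensile specimen lying flat: 132 mm long, 14 mm thick, waist 16 mm wide over the middle 64 mm, ends 26 mm wide, 250 g. This point is its centre, 7 mm above its underside; x runs along its length, z up (either face may be up). Two to four of these are present (absent ones read None)
- bar3_mid (a point): steel dumb-bell tensile specimen lying flat: 132 mm long, 14 mm thick, waist 16 mm wide over the middle 64 mm, ends 26 mm wide, 250 g. This point is its centre, 7 mm above its underside; x runs along its length, z up (either face may be up). Two to four of these are present (absent ones read None)
- bar4_mid (a point): steel dumb-bell tensile specimen lying flat: 132 mm long, 14 mm thick, waist 16 mm wide over the middle 64 mm, ends 26 mm wide, 250 g. This point is its centre, 7 mm above its underside; x runs along its length, z up (either face may be up). Two to four of these are present (absent ones read None)
- keyhole (a point): centre of the keyhole, in the top of the lock box's cover, 60 mm above the bench; z up. The keyhole is a slot 34.5 mm long along x and 12 mm wide through the 8 mm cover. Below is a round chamber 35 mm across, 14 mm high, where the key's bit can turn either way; its floor, 22 mm below the cover's top, is a rotor with a hidden slot 34.5 x 11.2 mm, 18 mm deep
- on_mark: two short white lines painted on the lock's cover on either side of the keyhole, along this body's x axis: the ON direction, 0.95 rad clockwise of the keyhole's x. Its origin is on the keyhole's axis at bench level
- key_grip (a point): steel key, 80 g, 92 mm tall, upright in its holder: flat bow 44 mm wide (along x), 10 mm thick (along y), from 50 to 92 mm above its tip; round shank 9 mm; at the foot a cross-bit 30 mm long (x), 8 mm wide (y), 10 mm tall. This point is in the bow, 74 mm above the tip, to be pinched across y; z up. The same after a half turn
- key_tip (a point): centre of the underside of the key's cross-bit, same axes as key_grip
- holder: fixed grey key holder, 56 (x) x 44 (y) x 54 mm high, origin at the centre of its underside; its slot, 38 x 16 mm, 50 mm deep, holds the bit and shank, the bow stands above it. Lift the key straight up at least 60 mm to clear it
- weight: brass calibration weight, 42 mm diameter, 68 mm tall, origin under its centre: leave alone
- cleaner: white bottle with a blue cap, 52 mm diameter, 120 mm tall, origin under its centre: leave alone
- gauge: grey hand-held force gauge lying flat, 100 x 56 x 30 mm, origin under its centre: leave alone
- lock: fixed white box 110 x 110 x 60 mm, grey cover; origin under its centre. The hidden slot stands 0.45 rad clockwise to 0.65 rad anticlockwise (from above) of the keyhole. With the bit within 0.08 rad of it, 3 N of pressure drops the key 18 mm (tip 40 mm below the cover's top); then the key turns the rotor (friction 0.12 N m, stays where left, stop 0.13 rad past ON)
- key: the key; origin at its tip
- flange: the flange; origin at the centre of its underside: square plate 120 x 120 x 14 mm, sides along x and y, with a 30 mm central bore (on up through the collar) and four 14 mm through holes at x = +-36, y = +-36 mm
There are look-alikes about, which are no part of the job. What is shaped like the part that bears bar3_mid but pink or red is not meant.

How it is judged (in metres and radians):
On the way, in this order (a step that is already met when the one before it is completed fails the run):
1. all specimens lie in the tray and the flange is home on the hub (horizontal distance between flange_grip and hub_seat below 0.005 m and z of flange_grip in the frame of hub_seat below 0.043 m and angle between flange_grip's own z axis and vertical below 0.05 rad and x of bar1_mid in the frame of tray between -0.05 and 0.05 m and y of bar1_mid in the frame of tray between -0.1 and 0.1 m and z of each of bar1_mid, bar2_mid, bar3_mid, bar4_mid in the frame of tray below 0.0155 m and x of bar2_mid in the frame of tray between -0.05 and 0.05 m and y of bar2_mid in the frame of tray between -0.1 and 0.1 m and x of bar3_mid in the frame of tray between -0.05 and 0.05 m and y of bar3_mid in the frame of tray between -0.1 and 0.1 m and x of bar4_mid in the frame of tray between -0.05 and 0.05 m and y of bar4_mid in the frame of tray between -0.1 and 0.1 m), for 0.2 s.
2. the key has dropped into the hidden slot of the lock (horizontal distance between key_tip and keyhole below 0.008 m and z of key_tip in the frame of keyhole below -0.03 m), for 0.2 s.
3. the engaged key is turned to the ON mark (all of step 2 and angle between the x axis of key_grip and the x axis of on_mark, either way round below 0.15 rad), for 0.2 s.
At the end, for the whole second after the job is handed in: flange home (within 5 mm of the hub's axis, 3 mm of flush, level); every specimen flat on the tray's floor (centre under 15.5 mm up); key dropped in (tip over 30 mm below the cover's top, within 8 mm of the axis) and within 0.15 rad of ON; flange and key at rest (all of step 1 and all of step 3 and linear speed of each of flange, key below 0.02 m/s); the robot touches nothing.
It fails at once if the lock is forced: key pressed on the lock with more than 70 N (contact force between key and lock above 70 N).
It fails at once if the weight is moved more than 30 mm (distance of weight from where it was at the start of the episode above 0.03 m).
It fails at once if the cleaner is moved more than 30 mm (distance of cleaner from where it was at the start of the episode above 0.03 m).
It fails at once if the gauge is moved more than 30 mm (distance of gauge from where it was at the start of the episode above 0.03 m).
Of bar1, bar2, bar3, bar4 only 2 to 4 are there at a start; the rules pass over those that are not, and their reading is None.
At some moment in a run one of bar1, bar2, bar3, bar4 may be knocked a few centimetres aside while the robot is not near it.
It also fails if it takes over 210 s, if anything falls off the work surface, if the arm or the gripper's body presses on something with over 40 N, if the wrist force passes 120 N, or if a joint passes its speed limit or range.

## Working session

There is one attempt and no reset: what is moved stays moved. The work goes in short steps, Python scripts to look and compute and a tool call to move; the robot and the scene stay as the last step left them, time stands still between calls to the robot, and variables do not carry over. Pictures are saved under pics/ and viewed, and the job is handed in when it is done.

Besides the shell and the picture viewer there is one more tool, called after ">>>" by a JSON object that holds its "method" and its "body", one argument or row to a line. step_arm: Moves the arm, as the interface text tells. Its arguments: {"type":"object","properties":{"deltas":{"type":"array","items":{"type":"array","items":{"type":"number"}}},"squeeze":{"type":"number"}},"required":["deltas"]}

```bash
ls -la; mkdir -p pics; cat > h.py <<'E'
import numpy as np, cv2
from plant import r
def save(n,img,): cv2.imwrite(f'pics/{n}.png',cv2.cvtColor(img,cv2.COLOR_RGB2BGR))
E
python3 - <<'E'
from h import *
print(r.get_state())
for c in ("scene","side","wrist"):
    print(c,r.camera_info(c)); im=r.capture(c); save(c+'0',im); np.save('pics/'+c+'0.npy',im)
E
```

```text
total 12
drwxr-xr-x  3 agent agent 4096 Dec  6 23:19 .
drwxr-xr-x 23 root  root  4096 Dec  6 23:19 ..
drwxr-xr-x  2 agent agent 4096 Dec  6 23:19 pics
{'time_s': 0.0, 'joints': array([-5.06436482e+01,  2.05918858e+01,  6.32751356e-01, -2.03413413e-02,
       -7.01363018e+01, -1.65065968e+01]), 'qd': array([-0.0988125 ,  0.07294137, -0.02812927,  0.01203174,  0.13111129,
        0.0425374 ]), 'joint_torque': array([ 7.97143207e-05, -5.82714200e+01,  2.93051541e+01,  6.99694142e+00,
        6.72103168e-03, -1.69092427e-04]), 'tcp_pos': array([ 0.26188751, -0.62157974,  0.22560915]), 'eef_rot': array([-1.79991215e+02, -9.69365236e-02,  1.12842820e+02]), 'contact_force': array([ 0.26211222, -1.01493033, -0.036022  ]), 'moment': array([0.00338558, 0.00708004, 0.03108582]), 'gripper_width': 0.08792510373740992}
scene {'vertical_fov': 46.967598097556895, 'cx': 314.00562840982633, 'cy': 205.05744868180952, 'k1': -0.12558507949383835, 'view': array([[ 0.70763302,  0.70656451, -0.00470143, -0.39102502],
       [ 0.59420091, -0.59867356, -0.53713616, -0.30644073],
       [-0.38233597,  0.37730168, -0.84348245,  1.45776994],
       [ 0.        ,  0.        ,  0.        ,  1.        ]])}
side {'vertical_fov': 55.008614363765005, 'cx': 321.39414011778854, 'cy': 194.19660726341743, 'k1': -0.07630599284225764, 'view': array([[ 0.98354432, -0.18009714, -0.01433842, -0.53761707],
       [-0.11204233, -0.54577123, -0.83040971,  0.12823174],
       [ 0.14172892,  0.81835126, -0.55696869,  0.83802509],
       [ 0.        ,  0.        ,  0.        ,  1.        ]])}
wrist {'vertical_fov': 68.0740371541738, 'cx': 319.8105976507934, 'cy': 203.8132532533977, 'k1': -0.0488649204217383, 'view': array([[-0.38784748,  0.92172227,  0.001548  ,  0.67397836],
       [ 0.88439287,  0.37166563,  0.28233652, -0.03532156],
       [ 0.25966052,  0.11087255, -0.95931418,  0.39102052],
       [ 0.        ,  0.        ,  0.        ,  1.        ]])}
```

View pics/scene0.png

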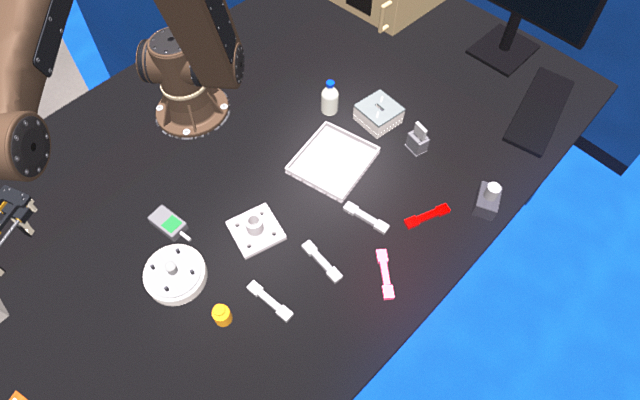

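View pics/side0.png

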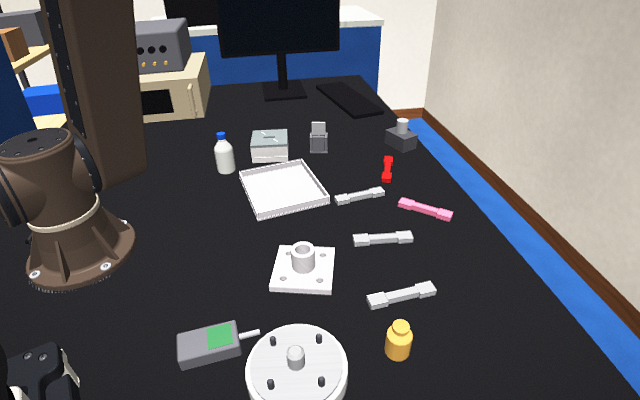

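View pics/wrist0.png

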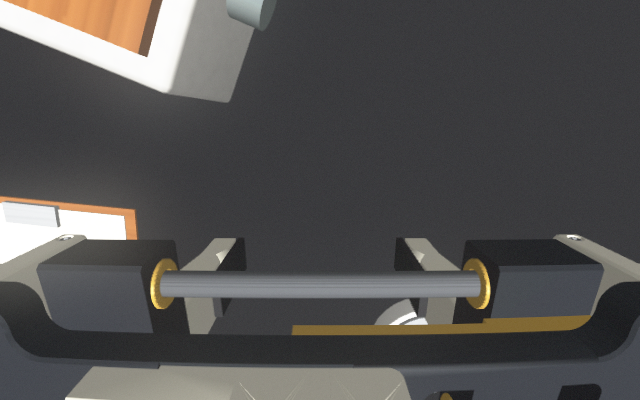

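The scene picture shows three silver dumb-bells at about (366,217), (322,261) and (270,300). There is also a red bar at (428,216) and a pink one at (385,274), both look-alikes. The flange is at (256,230), the hub at (175,274), the tray at (333,160), the lock at (379,112) and the key holder at (418,140). I'll enlarge the relevant parts.

```bash
cat >> h.py <<'E'
from scipy.optimize import least_squares
def info(c): return c if isinstance(c,dict) else r.camera_info(c)
def proj(c,P):
    i=info(c); P=np.atleast_2d(P); q=P@i['view'][:3,:3].T+i['view'][:3,3]
    s=q[:,:2]/q[:,2:]; rr=(s**2).sum(1,keepdims=True); s=s*(1+i['k1']*rr)
    f=200/np.tan(np.radians(i['vertical_fov']/2)); return s*f+[i['cx'],i['cy']]
def ray(c,uv):
    i=info(c); f=200/np.tan(np.radians(i['vertical_fov']/2)); d=(np.array(uv,float)-[i['cx'],i['cy']])/f
    s=d.copy()
    for _ in range(30): s=d/(1+i['k1']*(s@s))
    R=i['view'][:3,:3]; o=-R.T@i['view'][:3,3]; v=R.T@np.r_[s,1]; return o,v/np.linalg.norm(v)
def atz(c,uv,z):
    o,v=ray(c,uv); return o+v*(z-o[2])/v[2]
def tri(obs):
    A=np.zeros((3,3));b=np.zeros(3);L=[]
    for c,uv in obs:
        o,v=ray(c,uv);M=np.eye(3)-np.outer(v,v);A+=M;b+=M@o;L.append((o,v))
    p=np.linalg.solve(A,b); return p,[np.linalg.norm(np.cross(p-o,v)) for o,v in L]
def crop(n,img,x0,y0,x1,y1,k):
    save(n,cv2.resize(img[y0:y1,x0:x1],None,fx=k,fy=k,interpolation=cv2.INTER_CUBIC))
E
python3 - <<'E'
from h import *
s=np.load('pics/scene0.npy');d=np.load('pics/side0.npy')
crop('c1',s,280,70,520,250,3.3); crop('c2',s,130,170,350,330,3.6); crop('c3',d,210,110,470,230,3); crop('c4',d,170,220,450,400,2.8)
E
```

```text
(no output)
```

View pics/c1.png

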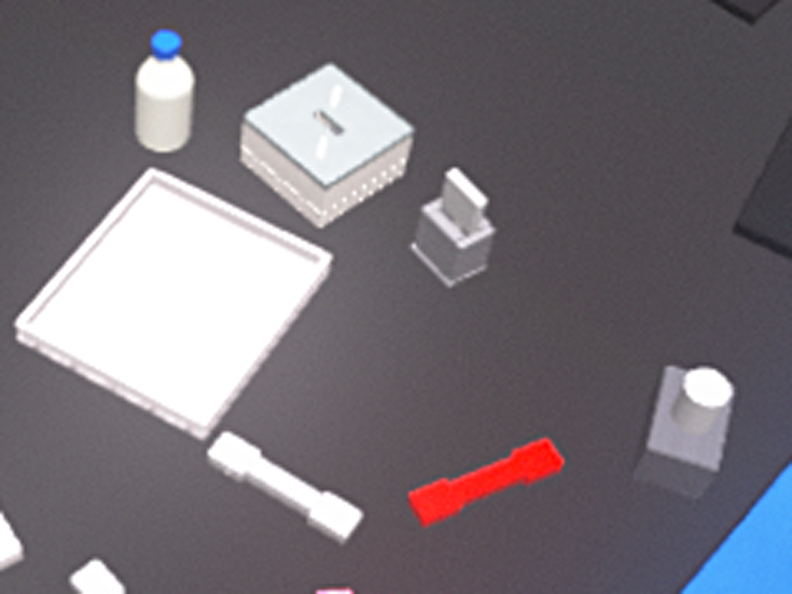

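View pics/c2.png

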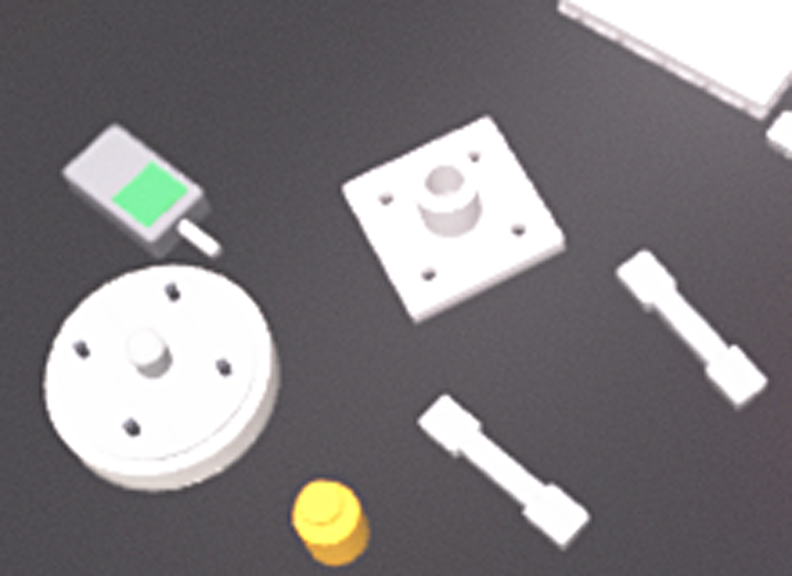

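View pics/c3.png

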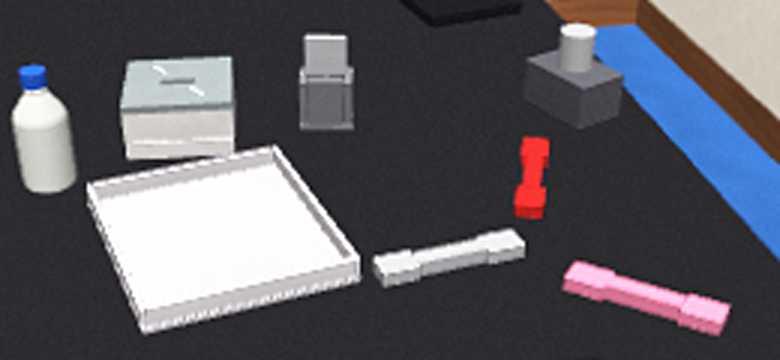

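View pics/c4.png

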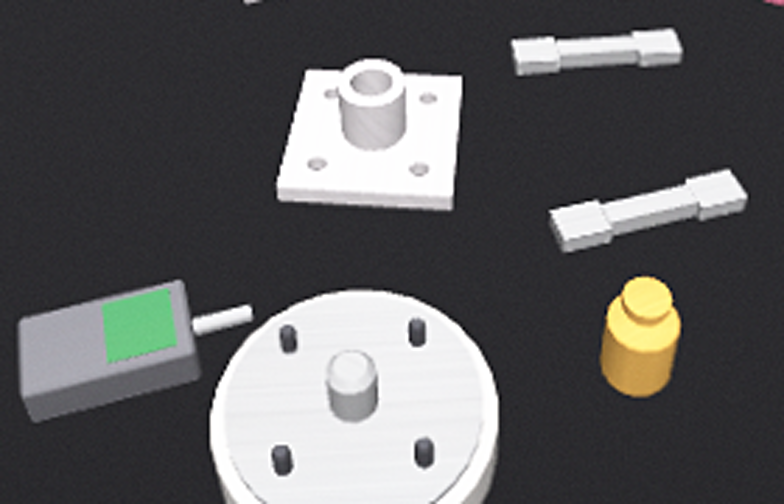

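Identification: the silver bars are at scene (366,217), (322,261) and (270,300), and they match "steel dumb-bell". The red one at (428,216) and the pink one at (385,274) are excluded. The dark block with the plain white cylinder at (488,198) isn't the key; the grey holder with the flat bow at (418,135) is. Next I'll fit poses by silhouette in both views.

```bash
cat >> h.py <<'E'
from scipy.optimize import minimize
def box(cx,cy,z0,z1,lx,ly):
    return np.array([[cx+sx*lx/2,cy+sy*ly/2,z] for sx in(-1,1) for sy in(-1,1) for z in(z0,z1)])
def cyl(R,z0,z1):
    a=np.linspace(0,2*np.pi,48,endpoint=False); return np.vstack([np.c_[R*np.cos(a),R*np.sin(a),np.full(48,z)] for z in(z0,z1)])
mm=1e-3
M=dict(bar=[box(-49,0,0,14,34,26),box(49,0,0,14,34,26),box(0,0,0,14,64,16)],
 flange=[box(0,0,0,14,120,120),cyl(24,0,60)], hub=[cyl(78,0,40),cyl(13,40,70)],
 lock=[box(0,0,0,60,110,110)], holder=[box(0,0,0,54,56,44),box(0,0,54,96,44,10)], tray=[box(0,0,0,24,190,215)],
 weight=[cyl(21,0,58)], cleaner=[cyl(26,0,80)], gauge=[box(0,0,0,30,100,56)])
M={k:[p*mm for p in v] for k,v in M.items()}
def render(c,parts,p,shape=(400,640),z=0):
    x,y,t=p[:3]; C,S=np.cos(t),np.sin(t); Rz=np.array([[C,-S,0],[S,C,0],[0,0,1]])
    K=3; im=np.zeros((shape[0]*K,shape[1]*K),np.uint8)
    for q in parts:
        uv=proj(c,q@Rz.T+[x,y,z]); h=cv2.convexHull(((uv+0.5)*K-0.5).astype(np.float32))
        cv2.fillPoly(im,[np.round(h*16).astype(np.int32)],255,cv2.LINE_AA,4)
    return cv2.resize(im,None,fx=1/K,fy=1/K,interpolation=cv2.INTER_AREA).astype(float)/255
def fit(name,obs,p0,step=(.01,.01,.15),z=0):
    # obs: list of (caminfo, mask float, roi x0,y0,x1,y1)
    def f(p):
        e=0
        for c,m,(a,b,cc,d) in obs:
            R=render(c,M[name],p,z=z)[b:d,a:cc]; e+=((R-m[b:d,a:cc])**2).sum()
        return e
    p0=np.array(p0,float); best=None
    sim=np.vstack([p0]+[p0+np.eye(3)[i]*step[i] for i in range(3)])
    o=minimize(f,p0,method='Nelder-Mead',options=dict(initial_simplex=sim,xatol=1e-5,fatol=.05,maxiter=250))
    sim=np.vstack([o.x]+[o.x-np.eye(3)[i]*step[i]*.4 for i in range(3)])
    o=minimize(f,o.x,method='Nelder-Mead',options=dict(initial_simplex=sim,xatol=1e-5,fatol=.05,maxiter=250))
    return o.x,o.fun
E
cat > t.py <<'E'
from h import *
s=np.load('pics/scene0.npy').astype(float);d=np.load('pics/side0.npy').astype(float)
cs,cd=info('scene'),info('side')
def soft(im,lo,hi): g=im.max(2); return np.clip((g-lo)/(hi-lo),0,1)
ms=soft(s,110,150); md=soft(d,70,110)
def roi(u,v,w,h): return (max(0,u-w),max(0,v-h),min(640,u+w),min(400,v+h))
import sys
T=[('bar',(366,217,30,22),(360,195,32,16)),('bar',(322,261,27,27),(383,239,38,14)),('bar',(270,300,30,25),(402,295,44,18)),
('flange',(256,230,36,32),(303,269,40,34)),('lock',(379,113,30,26),(269,146,24,20)),('tray',(333,160,52,40),(284,189,48,33)),('hub',(175,274,37,36),(297,362,56,38)),('holder',(417,139,14,18),(318,137,14,19))]
for n,a,b in T:
    c=atz(cs,a[:2],.007 if n in('bar','tray') else .03); c2=atz(cd,b[:2],.01); 
    m1,m2=ms,md
    if n=='holder': m1=soft(s,75,110)
    best=None
    for t0 in ([0,.8,1.6,2.4] if n in('bar','tray') else [0,.5,1.0]):
        x,f=fit(n,[(cs,m1,roi(*a)),(cd,m2,roi(*b))],[c[0],c[1],t0],step=(.008,.008,.3))
        if best is None or f<best[1]: best=(x,f)
    xs=[]
    for cc,m,q in ((cs,m1,a),(cd,m2,b)):
        xs.append(np.round(fit(n,[(cc,m,roi(*q))],best[0],step=(.004,.004,.05))[0],4))
    print(n,np.round(best[0],4),round(best[1],1),'deg',round(np.degrees(best[0][2]),1),xs)
E
python3 t.py
```

```text
bar [0.6624 0.0854 0.1601] 163.8 deg 9.2 [array([0.6617, 0.086 , 0.1512]), array([0.6622, 0.0838, 0.1573])]
bar [ 0.6684 -0.0899 -0.0998] 47.5 deg -5.7 [array([ 0.6677, -0.0889, -0.0966]), array([ 0.6687, -0.0913, -0.0902])]
bar [ 0.6528 -0.2549  3.23  ] 52.9 deg 185.1 [array([ 0.6526, -0.2538,  3.2219]), array([ 0.6531, -0.2557,  3.226 ])]
flange [ 0.4821 -0.1493  1.3092] 86.8 deg 75.0 [array([ 0.4824, -0.1491,  1.3072]), array([ 0.4817, -0.1502,  1.3069])]
lock [ 0.452  0.379 -0.105] 182.1 deg -6.0 [array([ 0.4511,  0.3804, -0.1111]), array([ 0.4519,  0.3764, -0.0984])]
tray [0.4678 0.1612 0.198 ] 692.1 deg 11.3 [array([0.468 , 0.1615, 0.1982]), array([0.4678, 0.1597, 0.1974])]
hub [ 0.4393 -0.3794  0.2642] 600.2 deg 15.1 [array([ 0.4403, -0.3786,  0.2595]), array([ 0.4379, -0.3847,  0.3505])]
holder [ 0.6061  0.3753 -0.1761] 105.9 deg -10.1 [array([ 0.6049,  0.3766, -0.1527]), array([ 0.6065,  0.3753, -0.1816])]
```

```bash
cat > plan.py <<'E'
import sys
from h import *
from scipy.spatial.transform import Rotation as Ro
def plan(x,y,z,yaw,grip=1,tol=43):
    s=r.get_state(); R=Ro.from_euler('xyz',s['eef_rot'],degrees=True); p=s['tcp_pos']
    best=None
    for k in (0,180):
        T=Ro.from_euler('xyz',[180,0,yaw+k],degrees=True); rv=(R.inv()*T).as_rotvec()
        if best is None or np.linalg.norm(rv)<np.linalg.norm(best): best=rv
    rv=best; d=(np.array([x,y,z])-p)*1000
    n=max(1,int(np.ceil(max(np.linalg.norm(d)/tol,np.degrees(np.linalg.norm(rv))/8))))
    print('now',np.round(p,4),np.round(s['eef_rot'],2),'F',np.round(s['contact_force'],1),'w',round(s['gripper_width'],4),'t',s['time_s'],'j',np.round(s['joints'],0))
    print('dist',np.round(d,1),'rot',np.round(rv,3))
    rows=[]
    for i in range(n):
        Ri=R*Ro.from_rotvec(rv*i/n); t=Ri.inv().apply(d/n)
        rows.append('['+','.join(f'{a:.3f}' for a in rv/n)+','+','.join(f'{a:.1f}' for a in t)+f',{grip}]')
    print(',\n'.join(rows))
if __name__=='__main__': plan(*map(float,sys.argv[1:]))
E
python3 plan.py 0.6528 -0.2549 0.12 95.1 1
```

```text
now [ 0.2619 -0.6217  0.2258] [-1.7999e+02 -7.0000e-02  1.1284e+02] F [ 0.8 -0.   0.3] w 0.0877 t 0.15 j [-51.  21.   1.  -0. -70. -17.]
dist [ 390.9  366.8 -105.8] rot [-0.    -0.001  0.31 ]
[-0.000,-0.000,0.024,14.3,38.7,8.2,1.0],
[-0.000,-0.000,0.024,15.2,38.3,8.2,1.0],
[-0.000,-0.000,0.024,16.1,37.9,8.2,1.0],
[-0.000,-0.000,0.024,17.0,37.5,8.2,1.0],
[-0.000,-0.000,0.024,17.9,37.1,8.2,1.0],
[-0.000,-0.000,0.024,18.8,36.7,8.2,1.0],
[-0.000,-0.000,0.024,19.7,36.2,8.2,1.0],
[-0.000,-0.000,0.024,20.5,35.7,8.1,1.0],
[-0.000,-0.000,0.024,21.4,35.2,8.1,1.0],
[-0.000,-0.000,0.024,22.2,34.7,8.1,1.0],
[-0.000,-0.000,0.024,23.0,34.2,8.1,1.0],
[-0.000,-0.000,0.024,23.9,33.6,8.1,1.0],
[-0.000,-0.000,0.024,24.7,33.1,8.1,1.0]
```

>>> {"method": "step_arm", "body": {
  "deltas": [
    [0, 0, 0.024, 14, 39, 0, 1],
    [0, 0, 0.024, 15, 38, 0, 1],
    [0, 0, 0.024, 16, 38, 0, 1],
    [0, 0, 0.024, 17, 37.5, 0, 1],
    [0, 0, 0.024, 18, 37, 0, 1],
    [0, 0, 0.024, 19, 36.5, 0, 1],
    [0, 0, 0.024, 20, 36, 0, 1],
    [0, 0, 0.024, 20.5, 36, 0, 1],
    [0, 0, 0.024, 21.5, 35, 0, 1],
    [0, 0, 0.024, 22, 35, 0, 1]
  ]
}}

```text
time_s: 1.15
tcp_pos: [0.57, -0.334, 0.2222]
eef_rot: [-179.7, -0.3, 98.0]
contact_force: [0.4, -0.3, 0.8]
gripper_width: 0.0876
```

```bash
python3 plan.py 0.6528 -0.2549 0.12 95.1 1
```

```text
now [ 0.57   -0.334   0.2222] [-179.74   -0.31   98.04] F [ 0.4 -0.3  0.8] w 0.0876 t 1.15 j [-14.  20.  -1.  -0. -70. -68.]
dist [  82.8   79.1 -102.2] rot [-0.005 -0.005  0.051]
[-0.001,-0.001,0.013,16.5,23.4,25.5,1.0],
[-0.001,-0.001,0.013,16.9,23.1,25.5,1.0],
[-0.001,-0.001,0.013,17.2,22.9,25.6,1.0],
[-0.001,-0.001,0.013,17.5,22.6,25.6,1.0]
```

>>> {"method": "step_arm", "body": {
  "deltas": [
    [-0.001, -0.001, 0.013, 16.5, 23.5, 20, 1],
    [-0.001, -0.001, 0.013, 17, 23, 20, 1],
    [-0.001, -0.001, 0.013, 17, 23, 20, 1],
    [-0.001, -0.001, 0.013, 17.5, 22.5, 20, 1],
    [0, 0, 0, 0, 0, 0, 1]
  ]
}}

```text
time_s: 1.65
tcp_pos: [0.6596, -0.247, 0.1383]
eef_rot: [-180.0, -0.1, 95.2]
contact_force: [-1.6, -0.1, -0.4]
gripper_width: 0.0877
```

```bash
cat > w.py <<'E'
import sys,pickle
from h import *
n=sys.argv[1]
i=r.camera_info('wrist'); im=r.capture('wrist'); save(n,im); np.save(f'pics/{n}.npy',im); pickle.dump(i,open(f'pics/{n}.pkl','wb'))
E
python3 w.py w1; python3 plan.py 0.6528 -0.2549 0.004 95.1 1
```

```text
now [ 0.6592 -0.2482  0.1398] [ 1.7997e+02 -2.0000e-02  9.5190e+01] F [-1.  -0.1 -0.2] w 0.0872 t 1.7 j [ -5.  27.  -2.  -0. -62. -80.]
dist [  -6.4   -6.7 -135.8] rot [ 0.001 -0.     0.002]
[0.000,-0.000,0.000,-1.5,-1.8,33.9,1.0],
[0.000,-0.000,0.000,-1.5,-1.8,33.9,1.0],
[0.000,-0.000,0.000,-1.5,-1.8,33.9,1.0],
[0.000,-0.000,0.000,-1.5,-1.8,33.9,1.0]
```

View pics/w1.png

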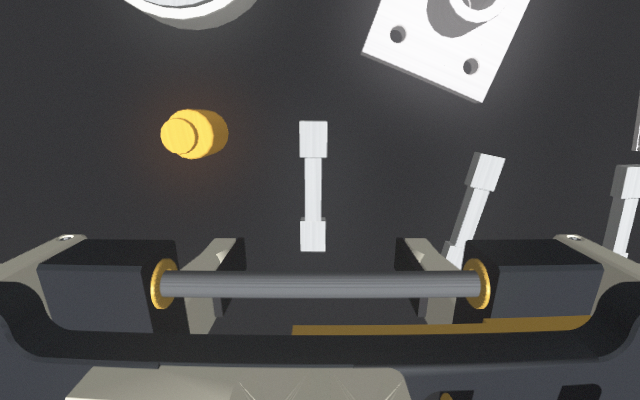

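The wrist view shows bar 3 centred between the jaws, at about (313,185). The yellow weight is clear at (192,133). I'll cross-check the bar's pose from this view.

```bash
cat > wf.py <<'E'
import sys,pickle
from h import *
def wfit(n,name,p0,roi,lo=100,hi=150,z=0,step=(.006,.006,.08)):
    im=np.load(f'pics/{n}.npy').astype(float); c=pickle.load(open(f'pics/{n}.pkl','rb'))
    m=np.clip((im.max(2)-lo)/(hi-lo),0,1)
    return fit(name,[(c,m,roi)],p0,step=step,z=z)
if __name__=='__main__':
    a=sys.argv; print(wfit(a[1],a[2],eval(a[3]),eval(a[4]),z=float(a[5]) if len(a)>5 else 0))
E
python3 wf.py w1 bar '[.6528,-.2549,.0885]' '(280,100,350,262)'
python3 wf.py w1 bar '[.6684,-.0899,-.1]' '(440,140,520,240)'
python3 wf.py w1 flange '[.4821,-.1493,1.309]' '(350,0,540,110)'
```

```text
(array([ 0.65261531, -0.25440211,  0.0798879 ]), np.float64(38.81039769319492))
(array([ 0.66841403, -0.08724091, -0.05949935]), np.float64(541.4386437524029))
(array([ 0.48040424, -0.1476076 ,  1.29962644]), np.float64(293.8982120722799))
```

>>> {"method": "step_arm", "body": {
  "deltas": [
    [0, 0, 0.002, -1.5, -1.7, 34, 0.6],
    [0, 0, 0, -1.5, -1.7, 34, 0.5],
    [0, 0, 0, -1.5, -1.7, 34, 0.3],
    [0, 0, 0, -1.5, -1.7, 26, 0.3]
  ]
}}

```text
time_s: 2.1
tcp_pos: [0.6572, -0.2577, 0.016]
eef_rot: [179.3, 0.2, 95.2]
contact_force: [0.2, -0.4, -0.5]
gripper_width: 0.0616
```

```bash
python3 plan.py 0.6526 -0.2546 0.004 94.8 0
```

```text
now [ 0.6572 -0.2577  0.016 ] [179.29   0.23  95.17] F [ 0.2 -0.4 -0.5] w 0.0616 t 2.1 j [ -6.  33.  -9.   0. -47. -79.]
dist [ -4.6   3.1 -12. ] rot [0.012 0.004 0.006]
[0.012,0.004,0.006,3.5,-4.4,11.9,0.0]
```

>>> {"method": "step_arm", "body": {
  "deltas": [
    [0.012, 0.004, 0.006, 3.5, -4.4, 10, 0.2],
    [0, 0, 0, 0, 0, 1, -1],
    [0, 0, 0, 0, 0, 0, -1],
    [0, 0, 0, 0, 0, 0, -1],
    [0, 0, 0, 0, 0, 0, -1],
    [0, 0, 0, 0, 0, 0, -1],
    [0, 0, 0, 0, 0, 0, -1]
  ],
  "squeeze": 30
}}

```text
time_s: 2.8
tcp_pos: [0.6524, -0.2565, 0.0082]
eef_rot: [179.9, 0.0, 94.7]
contact_force: [0.6, 0.5, -2.6]
gripper_width: 0.0155
```

```bash
python3 plan.py 0.4796 0.1022 0.15 101.3 -1
```

```text
now [ 0.6524 -0.2565  0.0082] [1.7989e+02 3.0000e-02 9.4720e+01] F [ 0.6  0.5 -2.6] w 0.0155 t 2.8 j [ -6.  34.  -9.   0. -47. -80.]
dist [-172.8  358.7  141.8] rot [ 0.002  0.001 -0.115]
[0.000,0.000,-0.011,37.2,-14.2,-14.2,-1.0],
[0.000,0.000,-0.011,37.3,-13.8,-14.2,-1.0],
[0.000,0.000,-0.011,37.5,-13.4,-14.2,-1.0],
[0.000,0.000,-0.011,37.6,-13.0,-14.2,-1.0],
[0.000,0.000,-0.011,37.8,-12.5,-14.2,-1.0],
[0.000,0.000,-0.011,37.9,-12.1,-14.2,-1.0],
[0.000,0.000,-0.011,38.1,-11.7,-14.2,-1.0],
[0.000,0.000,-0.011,38.2,-11.2,-14.2,-1.0],
[0.000,0.000,-0.011,38.3,-10.8,-14.2,-1.0],
[0.000,0.000,-0.011,38.4,-10.4,-14.2,-1.0]
```

>>> {"method": "step_arm", "body": {
  "deltas": [
    [0, 0, 0, 0, 0, -40, -1],
    [0, 0, -0.01, 20, -7, -40, -1],
    [0, 0, -0.011, 40, -15, -40, -1],
    [0, 0, -0.012, 42, -15, -20, -1],
    [0, 0, -0.012, 43, -15, 0, -1],
    [0, 0, -0.012, 43, -14, 0, -1],
    [0, 0, -0.012, 43, -14, 0, -1],
    [0, 0, -0.012, 43, -13, 0, -1],
    [0, 0, -0.012, 43, -13, 0, -1],
    [0, 0, -0.012, 43, -12, 0, -1]
  ]
}}

```text
time_s: 3.8
tcp_pos: [0.4851, 0.0879, 0.1473]
eef_rot: [179.9, -0.2, 100.5]
contact_force: [1.9, 0.2, -2.0]
gripper_width: 0.0155
```

```bash
python3 plan.py 0.4796 0.1022 0.08 101.3 -1
```

```text
now [0.4851 0.0879 0.1473] [179.86  -0.19 100.49] F [ 1.9  0.2 -2. ] w 0.0155 t 3.8 j [  33.    7.  -28.   -0.  -54. -112.]
dist [ -5.5  14.3 -67.3] rot [ 0.003 -0.003 -0.014]
[0.001,-0.002,-0.007,7.4,-1.5,33.7,-1.0],
[0.001,-0.002,-0.007,7.5,-1.4,33.7,-1.0]
```

>>> {"method": "step_arm", "body": {
  "deltas": [
    [0.001, -0.002, -0.007, 6, -1.5, 30, -1],
    [0.001, -0.002, -0.007, 3, -1.5, 30, -1],
    [0, 0, 0, 0, 0, 30, -1],
    [0, 0, 0, 0, 0, 10, -1],
    [0, 0, 0, 0, 0, 10, -1]
  ]
}}

```text
time_s: 4.3
tcp_pos: [0.4803, 0.1044, 0.0389]
eef_rot: [179.4, -0.2, 101.9]
contact_force: [0.5, 0.9, -2.0]
gripper_width: 0.0152
```

```bash
python3 plan.py 0.4796 0.1022 0.0137 101.3 -1
```

```text
now [0.4803 0.1044 0.0389] [179.39  -0.21 101.92] F [ 0.5  0.9 -2. ] w 0.0152 t 4.3 j [  35.   15.  -36.    0.  -38. -113.]
dist [ -0.7  -2.2 -25.2] rot [ 0.011 -0.004  0.011]
[0.011,-0.004,0.011,-2.1,-1.4,25.2,-1.0]
```

>>> {"method": "step_arm", "body": {
  "deltas": [
    [0.011, -0.004, 0.011, -2, -1.4, 15, -1],
    [0, 0, 0, 0, 0, 6, -1],
    [0, 0, 0, 0, 0, 3, -1],
    [0, 0, 0, 0, 0, 2, -1]
  ]
}}

```text
time_s: 4.7
tcp_pos: [0.4806, 0.1017, 0.0124]
eef_rot: [-180.0, 0.0, 101.2]
contact_force: [-14.5, 3.5, 36.7]
gripper_width: 0.0154
```

```bash
python3 plan.py 0.4796 0.1022 0.0137 101.3 -1
```

```text
now [0.4806 0.1017 0.0124] [-1.7996e+02  4.0000e-02  1.0117e+02] F [-14.5   3.5  36.7] w 0.0154 t 4.7 j [  35.   18.  -37.    0.  -35. -114.]
dist [-1.   0.5  1.3] rot [-0.001  0.001 -0.002]
[-0.001,0.001,-0.002,0.7,-0.9,-1.3,-1.0]
```

>>> {"method": "step_arm", "body": {
  "deltas": [
    [0, 0, 0, 0, 0, -1.3, -1],
    [0, 0, 0, 0, 0, 0, -0.3],
    [0, 0, 0, 0, 0, 0, -0.3],
    [0, 0, 0, 0, 0, -20, -0.3],
    [0, 0, 0, 0, 0, -45, -0.3],
    [0, 0, 0, 0, 0, -45, 0.3]
  ]
}}

```text
time_s: 5.3
tcp_pos: [0.4793, 0.1003, 0.1239]
eef_rot: [-179.6, 0.2, 101.1]
contact_force: [1.1, 0.3, -0.1]
gripper_width: 0.0342
```

```bash
cat > snap.py <<'E'
import sys
from h import *
n=sys.argv[1]
for c in sys.argv[2:]:
    im=r.capture(c); save(c+n,im); np.save(f'pics/{c}{n}.npy',im)
E
python3 snap.py 1 scene side;python3 plan.py 0.6684 -0.0895 0.09 84.5 0.4
```

```text
now [0.4833 0.1024 0.1288] [179.73  -0.   101.19] F [ 0.4 -0.1 -0.3] w 0.0413 t 5.4 j [  35.    9.  -30.    0.  -51. -114.]
dist [ 185.1 -191.9  -38.8] rot [ 0.005 -0.001  0.291]
[0.001,-0.000,0.042,-32.0,20.6,5.6,0.4],
[0.001,-0.000,0.042,-31.1,21.9,5.6,0.4],
[0.001,-0.000,0.042,-30.2,23.2,5.6,0.4],
[0.001,-0.000,0.042,-29.2,24.4,5.6,0.4],
[0.001,-0.000,0.042,-28.2,25.6,5.6,0.4],
[0.001,-0.000,0.042,-27.1,26.8,5.6,0.4],
[0.001,-0.000,0.042,-25.9,27.9,5.6,0.4]
```

View pics/scene1.png

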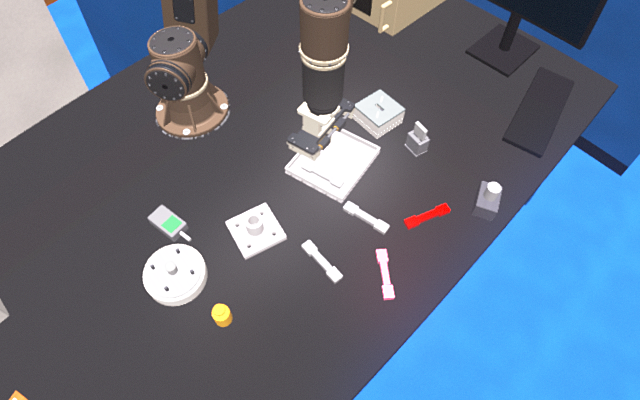

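View pics/side1.png

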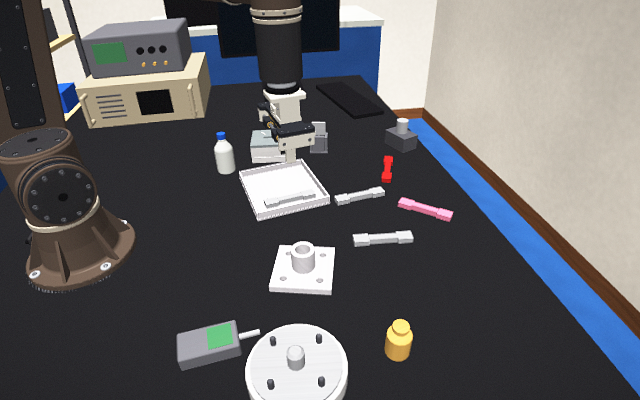

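Bar 3 now lies in the tray, at scene (322,177). The other two haven't moved. Next is bar 2.

>>> {"method": "step_arm", "body": {
  "deltas": [
    [0, 0, 0.04, -32, 20.5, 0, 0.4],
    [0, 0, 0.042, -31, 22, 0, 0.4],
    [0, 0, 0.042, -30, 23, 0, 0.4],
    [0, 0, 0.042, -29, 24.5, 0, 0.4],
    [0, 0, 0.042, -28, 25.5, 10, 0.4],
    [0, 0, 0.042, -27, 27, 15, 0.4],
    [0, 0, 0.042, -22, 24, 20, 0.4],
    [0, 0, 0, 0, 0, 0, 0.4]
  ]
}}

```text
time_s: 6.2
tcp_pos: [0.6755, -0.0903, 0.0884]
eef_rot: [179.0, -0.5, 84.1]
contact_force: [-0.0, 0.4, -1.0]
gripper_width: 0.0616
```

```bash
python3 plan.py 0.6684 -0.0895 0.04 84.5 0.4
```

```text
now [ 0.6755 -0.0903  0.0884] [178.98  -0.46  84.06] F [-0.   0.4 -1. ] w 0.0616 t 6.2 j [   9.   27.   -9.   -0.  -53. -104.]
dist [ -7.1   0.8 -48.4] rot [ 0.018 -0.008 -0.008]
[0.009,-0.004,-0.004,-0.2,-4.0,24.1,0.4],
[0.009,-0.004,-0.004,-0.0,-3.8,24.1,0.4]
```

>>> {"method": "step_arm", "body": {
  "deltas": [
    [0.015, -0.006, -0.006, 0, -5, 24, 0.3],
    [0, 0, 0, 0, -1, 24, 0.2],
    [0, 0, 0, 0, 0, 15, 0.2],
    [0, 0, 0, 0, 0, 0, 0.2]
  ]
}}

```text
time_s: 6.6
tcp_pos: [0.6708, -0.0906, 0.0236]
eef_rot: [179.8, -0.1, 84.3]
contact_force: [-0.9, -0.4, 0.2]
gripper_width: 0.0529
```

```bash
python3 plan.py 0.6684 -0.0895 0.004 84.5 0.4
```

```text
now [ 0.6708 -0.0906  0.0236] [ 1.7977e+02 -9.0000e-02  8.4350e+01] F [-0.9 -0.4  0.2] w 0.0529 t 6.6 j [   9.   31.  -12.   -0.  -47. -104.]
dist [ -2.4   1.1 -19.6] rot [ 0.004 -0.002 -0.003]
[0.004,-0.002,-0.003,0.8,-2.6,19.5,0.4]
```

>>> {"method": "step_arm", "body": {
  "deltas": [
    [0.004, 0, 0, 1, -2.5, 12, 0.2],
    [0, 0, 0, 0, 0, 6, 0.2],
    [0, 0, 0, 0, 0, 1, -1],
    [0, 0, 0, 0, 0, 1, -1],
    [0, 0, 0, 0, 0, 0, -1],
    [0, 0, 0, 0, 0, 0, -1],
    [0, 0, 0, 0, 0, 0, -1]
  ]
}}

```text
time_s: 7.3
tcp_pos: [0.6709, -0.0881, 0.0067]
eef_rot: [179.7, -0.1, 84.5]
contact_force: [-0.7, -1.6, 0.3]
gripper_width: 0.0178
```

```bash
python3 plan.py 0.4678 0.161 0.13 101.3 -1
```

```text
now [ 0.6709 -0.0881  0.0067] [ 1.7965e+02 -1.3000e-01  8.4480e+01] F [-0.7 -1.6  0.3] w 0.0178 t 7.3 j [   9.   32.  -13.   -0.  -45. -104.]
dist [-203.1  249.1  123.3] rot [ 0.006 -0.001 -0.293]
[0.001,-0.000,-0.033,25.4,-25.0,-13.8,-1.0],
[0.001,-0.000,-0.033,26.2,-24.2,-13.8,-1.0],
[0.001,-0.000,-0.033,27.0,-23.3,-13.8,-1.0],
[0.001,-0.000,-0.033,27.7,-22.5,-13.8,-1.0],
[0.001,-0.000,-0.033,28.4,-21.6,-13.7,-1.0],
[0.001,-0.000,-0.033,29.1,-20.6,-13.7,-1.0],
[0.001,-0.000,-0.033,29.8,-19.7,-13.7,-1.0],
[0.001,-0.000,-0.033,30.4,-18.7,-13.7,-1.0],
[0.001,-0.000,-0.033,31.0,-17.7,-13.7,-1.0]
```

>>> {"method": "step_arm", "body": {
  "deltas": [
    [0, 0, 0, 0, 0, 0, -1],
    [0, 0, 0, 0, 0, 0, -1],
    [0, 0, 0, 0, 0, -40, -1],
    [0, 0, -0.03, 13, -12, -40, -1],
    [0, 0, -0.035, 26, -25, -30, -1],
    [0, 0, -0.035, 30, -28, -10, -1],
    [0, 0, -0.035, 31, -27, 0, -1],
    [0, 0, -0.035, 32, -26, 0, -1],
    [0, 0, -0.035, 33, -25, 0, -1],
    [0, 0, -0.035, 34, -24, 0, -1]
  ]
}}

```text
time_s: 8.3
tcp_pos: [0.4948, 0.1109, 0.1278]
eef_rot: [179.9, -0.2, 98.2]
contact_force: [1.3, 0.9, -2.3]
gripper_width: 0.0155
```

```bash
python3 plan.py 0.4678 0.161 0.09 101.3 -1
```

```text
now [0.4948 0.1109 0.1278] [179.87  -0.19  98.23] F [ 1.3  0.9 -2.3] w 0.0155 t 8.3 j [  35.   10.  -28.   -0.  -52. -116.]
dist [-27.   50.1 -37.8] rot [ 0.002 -0.003 -0.054]
[0.001,-0.002,-0.027,26.7,-9.8,19.0,-1.0],
[0.001,-0.002,-0.027,26.9,-9.1,18.9,-1.0]
```

>>> {"method": "step_arm", "body": {
  "deltas": [
    [0, 0, -0.027, 25, -10, 10, -1],
    [0, 0, -0.02, 17, -8, 15, -1],
    [0, 0, 0, 0, 0, 25, -1],
    [0, 0, 0, 0, 0, 25, -1],
    [0, 0, 0, 0, 0, 0, -1]
  ]
}}

```text
time_s: 8.8
tcp_pos: [0.4657, 0.1557, 0.053]
eef_rot: [179.6, -0.4, 101.5]
contact_force: [-0.8, 0.1, -2.0]
gripper_width: 0.0155
```

```bash
python3 plan.py 0.4678 0.161 0.012 101.3 -1
```

```text
now [0.4657 0.1557 0.053 ] [179.64  -0.4  101.48] F [-0.8  0.1 -2. ] w 0.0155 t 8.8 j [  41.   14.  -35.   -0.  -40. -120.]
dist [  2.1   5.3 -41. ] rot [ 0.006 -0.007  0.003]
[0.006,-0.007,0.003,4.5,2.8,41.1,-1.0]
```

>>> {"method": "step_arm", "body": {
  "deltas": [
    [0.006, -0.007, 0.003, 4.5, 2.8, 25, -1],
    [0, 0, 0, 0, 0, 10, -1],
    [0, 0, 0, 0, 0, 3, -1],
    [0, 0, 0, 0, 0, 2, -1]
  ]
}}

```text
time_s: 9.2
tcp_pos: [0.4694, 0.1614, 0.0152]
eef_rot: [179.8, -0.0, 101.3]
contact_force: [-0.9, -0.3, -3.1]
gripper_width: 0.0157
```

>>> {"method": "step_arm", "body": {
  "deltas": [
    [0, 0, 0, 0, 0, 2.5, -1],
    [0, 0, 0, 0, 0, 1, -1]
  ]
}}

```text
time_s: 9.4
tcp_pos: [0.4702, 0.1616, 0.013]
eef_rot: [179.7, -0.1, 101.3]
contact_force: [0.7, -0.1, -2.3]
gripper_width: 0.0156
```

>>> {"method": "step_arm", "body": {
  "deltas": [
    [0, 0, 0, 0, 0, 1, -1],
    [0, 0, 0, 0, 0, 0, -0.3],
    [0, 0, 0, 0, 0, 0, -0.3],
    [0, 0, 0, 0, 0, -20, -0.3],
    [0, 0, 0, 0, 0, -45, -0.3],
    [0, 0, 0, 0, 0, -45, 0.3],
    [0, 0, 0, 0, 0, 0, 0.3]
  ]
}}

```text
time_s: 10.1
tcp_pos: [0.4708, 0.1613, 0.1277]
eef_rot: [179.6, -0.1, 101.4]
contact_force: [0.7, -0.1, -0.3]
gripper_width: 0.0417
```

```bash
python3 snap.py 2 scene side;python3 plan.py 0.6622 0.0848 0.08 99.2 0.4
```

```text
now [0.4684 0.1599 0.1233] [1.7996e+02 3.0000e-02 1.0129e+02] F [-0.2 -0.5 -0.1] w 0.0494 t 10.2 j [  42.    9.  -30.    0.  -51. -120.]
dist [193.8 -75.1 -43.3] rot [0.001 0.    0.036]
[0.000,0.000,0.007,-22.3,35.1,8.7,0.4],
[0.000,0.000,0.007,-22.1,35.2,8.7,0.4],
[0.000,0.000,0.007,-21.8,35.4,8.7,0.4],
[0.000,0.000,0.007,-21.6,35.6,8.7,0.4],
[0.000,0.000,0.007,-21.3,35.7,8.7,0.4]
```

View pics/side2.png

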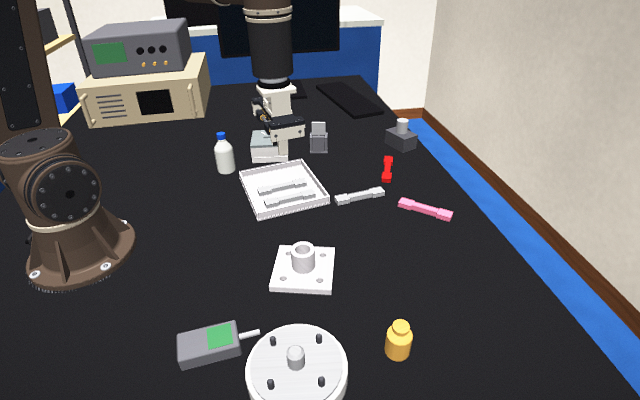

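Two bars are in the tray, at (281,188) and (290,199) in the side view. Bar 1 hasn't moved, still at (360,195).

>>> {"method": "step_arm", "body": {
  "deltas": [
    [0, 0, 0.007, -22, 35, 0, 0.4],
    [0, 0, 0.007, -22, 35, 0, 0.4],
    [0, 0, 0.007, -22, 35.5, 0, 0.4],
    [0, 0, 0.007, -21.5, 35.5, 10, 0.4],
    [0, 0, 0.007, -17, 28, 20, 0.4],
    [0, 0, 0, 0, 0, 10, 0.3],
    [0, 0, 0, 0, 0, 0, 0.3]
  ]
}}

```text
time_s: 10.9
tcp_pos: [0.6559, 0.0837, 0.0723]
eef_rot: [-179.4, 0.1, 99.3]
contact_force: [0.0, 0.4, 1.5]
gripper_width: 0.0573
```

```bash
python3 plan.py 0.6622 0.0848 0.03 99.2 0.3
```

```text
now [0.6559 0.0837 0.0723] [-1.7941e+02  1.1000e-01  9.9340e+01] F [0.  0.4 1.5] w 0.0573 t 10.9 j [  24.   27.  -11.   -0.  -53. -105.]
dist [  6.3   1.1 -42.3] rot [-0.01   0.002  0.002]
[-0.010,0.002,0.002,0.1,6.9,42.2,0.3]
```

>>> {"method": "step_arm", "body": {
  "deltas": [
    [-0.01, 0.002, 0.002, 0, 6, 30, 0.2],
    [0, 0, 0, 0, 0, 15, 0.2],
    [0, 0, 0, 0, 0, 14, 0.2],
    [0, 0, 0, 0, 0, 5, 0.2],
    [0, 0, 0, 0, 0, 0, 0.2]
  ]
}}

```text
time_s: 11.4
tcp_pos: [0.6587, 0.0855, 0.0058]
eef_rot: [-179.8, 0.1, 99.4]
contact_force: [-0.2, -0.3, -0.1]
gripper_width: 0.0523
```

```bash
python3 plan.py 0.6622 0.0848 0.004 99.2 0.3
```

```text
now [0.6587 0.0855 0.0058] [-1.7983e+02  5.0000e-02  9.9370e+01] F [-0.2 -0.3 -0.1] w 0.0523 t 11.4 j [  24.   31.  -14.    0.  -45. -105.]
dist [ 3.5 -0.7 -1.8] rot [-0.003  0.001  0.003]
[-0.003,0.001,0.003,-1.3,3.3,1.8,0.3]
```

>>> {"method": "step_arm", "body": {
  "deltas": [
    [0, 0, 0, 0, 2, 0, -1],
    [0, 0, 0, 0, 0, 0, -1],
    [0, 0, 0, 0, 0, 0, -1],
    [0, 0, 0, 0, 0, 0, -1],
    [0, 0, 0, 0, 0, 0, -1],
    [0, 0, 0, 0, 0, 0, -1],
    [0, 0, 0, 0, 0, 0, -1]
  ]
}}

```text
time_s: 12.1
tcp_pos: [0.6626, 0.087, 0.0098]
eef_rot: [179.9, -0.0, 99.4]
contact_force: [0.4, -0.7, -0.7]
gripper_width: 0.0154
```

```bash
python3 plan.py 0.456 0.2198 0.13 101.3 -1
```

```text
now [0.6626 0.087  0.0098] [179.86  -0.    99.43] F [ 0.4 -0.7 -0.7] w 0.0154 t 12.1 j [  24.   31.  -14.    0.  -45. -105.]
dist [-206.6  132.8  120.2] rot [ 0.002 -0.    -0.033]
[0.000,-0.000,-0.005,23.6,-26.0,-17.2,-1.0],
[0.000,-0.000,-0.005,23.7,-25.9,-17.2,-1.0],
[0.000,-0.000,-0.005,23.8,-25.8,-17.2,-1.0],
[0.000,-0.000,-0.005,23.9,-25.7,-17.2,-1.0],
[0.000,-0.000,-0.005,24.0,-25.5,-17.2,-1.0],
[0.000,-0.000,-0.005,24.2,-25.4,-17.2,-1.0],
[0.000,-0.000,-0.005,24.3,-25.3,-17.2,-1.0]
```

```bash
python3 - <<'E'
from h import *
cs,cd=info('scene'),info('side')
print('cap',tri([(cs,(330.5,83)),(cd,(220.5,134))]))
print('body',tri([(cs,(329,101)),(cd,(225,157))]))
print('weight',tri([(cs,(221,311)),(cd,(401,328))]))
E
```

```text
cap (array([0.31645622, 0.30666805, 0.11366125]), [np.float64(1.0420998740688213e-05), np.float64(1.0420998740756596e-05)])
body (array([0.31836877, 0.30065391, 0.04388993]), [np.float64(0.0006019057747858352), np.float64(0.0006019057747859143)])
weight (array([ 0.61009445, -0.35947487,  0.05270614]), [np.float64(0.00032538505158517626), np.float64(0.0003253850515852837)])
```

>>> {"method": "step_arm", "body": {
  "deltas": [
    [0, 0, 0, 0, 0, -40, -1],
    [0, 0, 0, 12, -13, -40, -1],
    [0, 0, -0.005, 24, -26, -30, -1],
    [0, 0, -0.005, 24, -26, -10, -1],
    [0, 0, -0.005, 24, -26, 0, -1],
    [0, 0, -0.005, 24, -26, 0, -1],
    [0, 0, -0.005, 24, -25.5, 0, -1],
    [0, 0, -0.005, 22, -23, 0, -1],
    [0, 0, 0, 0, 0, 0, -1]
  ]
}}

```text
time_s: 13.0
tcp_pos: [0.4636, 0.2118, 0.1306]
eef_rot: [-179.7, -0.1, 100.9]
contact_force: [0.4, 0.0, -2.5]
gripper_width: 0.0149
```

```bash
python3 plan.py 0.456 0.2198 0.06 101.3 -1
```

```text
now [0.4636 0.2118 0.1306] [-1.7971e+02 -8.0000e-02  1.0091e+02] F [ 0.4  0.  -2.5] w 0.0149 t 13.0 j [  46.   10.  -27.   -0.  -53. -125.]
dist [ -7.6   8.  -70.6] rot [-0.005 -0.001 -0.007]
[-0.003,-0.001,-0.003,4.6,-2.8,35.3,-1.0],
[-0.003,-0.001,-0.003,4.6,-2.9,35.3,-1.0]
```

>>> {"method": "step_arm", "body": {
  "deltas": [
    [-0.003, 0, -0.003, 5, -4, 33, -1],
    [-0.002, 0, -0.003, 2, -1, 33, -1],
    [0, 0, 0, 0, 0, 20, -1],
    [0, 0, 0, 0, 0, 15, -1],
    [0, 0, 0, 0, 0, 0, -1]
  ]
}}

```text
time_s: 13.5
tcp_pos: [0.4571, 0.2192, 0.0278]
eef_rot: [179.8, -0.2, 101.4]
contact_force: [0.3, -0.3, -2.0]
gripper_width: 0.0153
```

```bash
python3 plan.py 0.456 0.2198 0.015 101.3 -1
```

```text
now [0.4571 0.2192 0.0278] [179.81  -0.21 101.43] F [ 0.3 -0.3 -2. ] w 0.0153 t 13.5 j [  48.   18.  -34.   -0.  -38. -126.]
dist [ -1.1   0.6 -12.8] rot [ 0.003 -0.004  0.002]
[0.003,-0.004,0.002,0.7,-1.0,12.8,-1.0]
```

>>> {"method": "step_arm", "body": {
  "deltas": [
    [0.003, -0.003, 0, 0.7, -1, 8, -1],
    [0, 0, 0, 0, 0, 3, -1],
    [0, 0, 0, 0, 0, 2, -1]
  ]
}}

```text
time_s: 13.8
tcp_pos: [0.4571, 0.2202, 0.0153]
eef_rot: [179.9, -0.1, 101.4]
contact_force: [0.4, -0.1, -1.7]
gripper_width: 0.0149
```

>>> {"method": "step_arm", "body": {
  "deltas": [
    [0, 0, 0, 0, 0, 1, -1],
    [0, 0, 0, 0, 0, 0.5, -1],
    [0, 0, 0, 0, 0, 0, -0.3],
    [0, 0, 0, 0, 0, 0, -0.3],
    [0, 0, 0, 0, 0, -20, -0.3],
    [0, 0, 0, 0, 0, -45, -0.3],
    [0, 0, 0, 0, 0, -45, 0.3],
    [0, 0, 0, 0, 0, -45, 0.5]
  ]
}}

```text
time_s: 14.6
tcp_pos: [0.4556, 0.2184, 0.1707]
eef_rot: [-179.8, 0.2, 101.4]
contact_force: [1.0, 1.5, -1.0]
gripper_width: 0.0414
```

```bash
python3 plan.py 0.4810 -0.149 0.15 75 0.8
```

```text
now [0.4556 0.2184 0.1707] [-179.77    0.18  101.4 ] F [ 1.   1.5 -1. ] w 0.0414 t 14.6 j [  48.    7.  -25.    0.  -58. -127.]
dist [  25.4 -367.4  -20.7] rot [-0.003  0.004  0.461]
[-0.000,0.000,0.051,-40.6,-5.3,2.5,0.8],
[-0.000,0.000,0.051,-40.8,-3.2,2.4,0.8],
[-0.000,0.000,0.051,-40.9,-1.1,2.4,0.8],
[-0.000,0.000,0.051,-40.9,1.0,2.4,0.8],
[-0.000,0.000,0.051,-40.8,3.1,2.4,0.8],
[-0.000,0.000,0.051,-40.6,5.1,2.4,0.8],
[-0.000,0.000,0.051,-40.3,7.2,2.3,0.8],
[-0.000,0.000,0.051,-39.9,9.3,2.3,0.8],
[-0.000,0.000,0.051,-39.3,11.3,2.3,0.8]
```

>>> {"method": "step_arm", "body": {
  "deltas": [
    [0, 0, 0.02, -38, 7, -4, 0.8],
    [0, 0, 0.02, -39, 8, -4, 0.8],
    [0, 0, 0.022, -39.5, 9, -4, 0.8],
    [0, 0, 0.022, -39.5, 10, -4, 0.8],
    [0, 0, 0.022, -39, 11, -4, 0.8],
    [0, 0, 0.022, -39, 12, -4, 0.8],
    [0, 0, 0.022, -39, 13, -4, 0.8],
    [0, 0, 0.022, -39, 14, -4, 0.8],
    [0, 0, 0.02, -38, 14, -4, 0.8],
    [0, 0, 0, 0, 0, 0, 0.8]
  ]
}}

```text
time_s: 15.6
tcp_pos: [0.6054, -0.1278, 0.2225]
eef_rot: [178.6, -0.5, 90.4]
contact_force: [-0.5, 0.7, -0.2]
gripper_width: 0.0789
```

>>> {"method": "step_arm", "body": {
  "deltas": [
    [0, 0, 0, 0, 0, 0, 0.8],
    [0, 0, 0, 0, 0, 0, 0.8]
  ]
}}

```text
time_s: 15.8
tcp_pos: [0.6055, -0.1289, 0.2224]
eef_rot: [178.6, -0.5, 90.3]
contact_force: [-0.5, 0.2, 0.3]
gripper_width: 0.0787
```

```bash
python3 w.py w2; python3 snap.py 3 scene side;python3 plan.py 0.56 -0.38 0.2 90 0.8
```

```text
now [ 0.6054 -0.128   0.2226] [178.6   -0.48  90.36] F [ 0.6 -0.1 -0.1] w 0.0784 t 15.95 j [  6.  15.  -8.  -0. -66. -95.]
dist [ -45.4 -252.   -22.6] rot [ 0.024 -0.008  0.006]
[0.004,-0.001,0.001,-42.0,-7.9,3.2,0.8],
[0.004,-0.001,0.001,-42.0,-7.9,3.3,0.8],
[0.004,-0.001,0.001,-42.0,-7.8,3.4,0.8],
[0.004,-0.001,0.001,-42.0,-7.7,3.5,0.8],
[0.004,-0.001,0.001,-42.0,-7.7,3.6,0.8],
[0.004,-0.001,0.001,-42.0,-7.6,3.7,0.8]
```

View pics/w2.png

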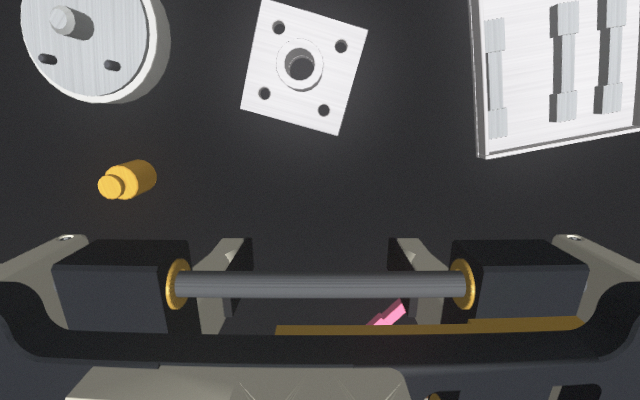

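View pics/scene3.png

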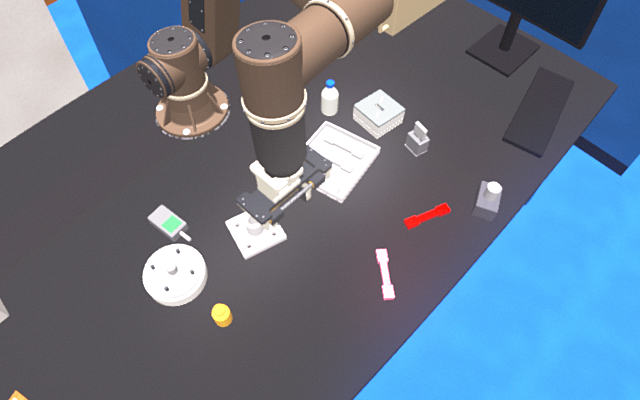

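The wrist view shows the flange, with holes at (279,27), (341,46), (264,94) and (323,110). The three bars are in the tray at columns 495, 565 and 610, unevenly spaced, so I'll measure them.

```bash
python3 - <<'E'
from h import *
import pickle
from wf import wfit
c=pickle.load(open('pics/w2.pkl','rb')); im=np.load('pics/w2.npy')
P=np.array([atz(c,q,.014)[:2] for q in [(279,27),(341,46),(323,110),(264,94)]])
print(P.round(4),'mean',P.mean(0).round(4)); 
def ang(P):
    m=P.mean(0); a=np.degrees(np.arctan2(*(P-m)[:,::-1].T))-45; return np.unwrap(np.radians(a%90),period=np.pi/2)*57.3, np.linalg.norm(P-m,axis=1)
print(ang(P))
print(wfit('w2','flange',[.481,-.149,1.309],(230,0,380,140)))
tc=np.array([.4678,.161]);t=.198
R=np.array([[np.cos(t),-np.sin(t)],[np.sin(t),np.cos(t)]])
for q in [((497,37),(493,122)),((568,20),(563,107)),((615,5),(609,98))]:
    a,b=[atz(c,x,.019)[:2] for x in q]; print(np.round(R.T@((a+b)/2-tc),4), np.round(R.T@(a-b),3))
im2=im[0:170,460:640]; crop('c5',im,460,0,640,170,4)
crop('c6',np.load('pics/side3.npy'),220,110,350,230,5)
E
```

```text
[[ 0.4373 -0.1728]
 [ 0.4564 -0.104 ]
 [ 0.5257 -0.1237]
 [ 0.5079 -0.1925]] mean [ 0.4818 -0.1483]
(array([73.92657633, 74.92724114, 74.25905523, 75.52393133]), array([0.05082474, 0.05101809, 0.05028598, 0.05132203]))
(array([ 0.481272  , -0.14863997,  1.30640871]), np.float64(971.9524052287582))
[ 0.0053 -0.0882] [-0.093  0.008]
[ 0.0013 -0.0022] [-0.096  0.005]
[-0.0034  0.0571] [-0.103  0.003]
```

View pics/c5.png

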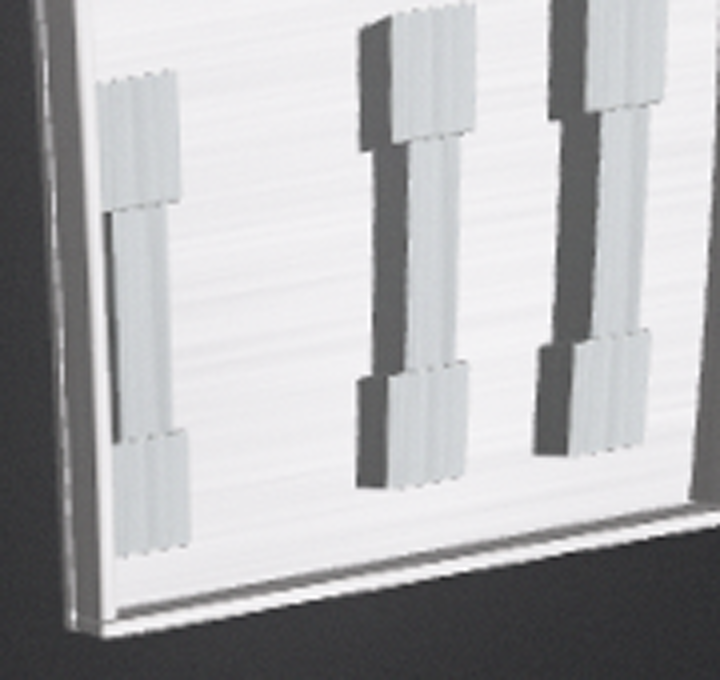

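View pics/c6.png

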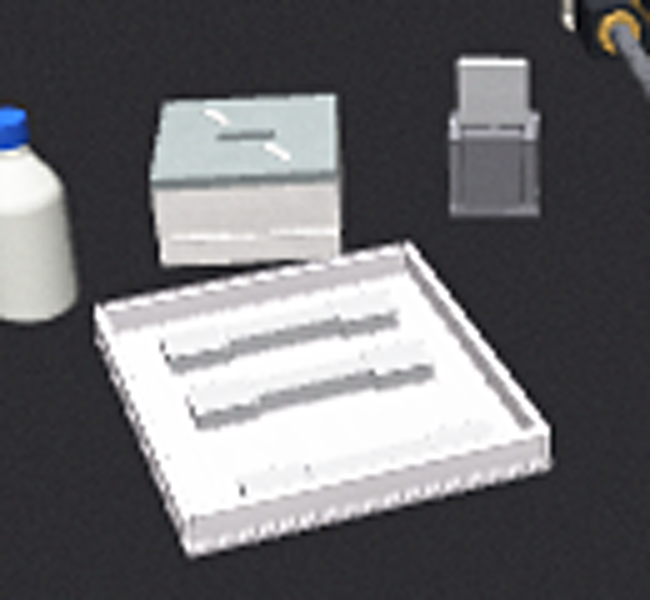

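Bar 3 was knocked from y=-60 to y=-88 mm in the tray, but it's still flat and within limits. Next is the hub view.

>>> {"method": "step_arm", "body": {
  "deltas": [
    [0.012, -0.004, 0, -42, -8, 0, 0.8],
    [0.012, -0.004, 0, -42, -8, 0, 0.8],
    [0, 0, 0, -42, -8, 0, 0.8],
    [0, 0, 0, -42, -8, 0, 0.8],
    [0, 0, 0, -42, -7.5, 0, 0.8],
    [0, 0, 0, -36, -6, 0, 0.8],
    [0, 0, 0, 0, 0, 0, 0.8],
    [0, 0, 0, 0, 0, 0, 0.8]
  ]
}}

```text
time_s: 16.75
tcp_pos: [0.5638, -0.3739, 0.2232]
eef_rot: [179.8, -0.0, 91.3]
contact_force: [0.6, 0.5, -0.6]
gripper_width: 0.0788
```

```bash
python3 w.py w3; python3 plan.py 0.4815 -0.1485 0.15 90 0.8
```

```text
now [ 0.5639 -0.3736  0.2233] [ 1.7985e+02 -1.0000e-02  9.1360e+01] F [ 0.3 -0.6  0.1] w 0.0789 t 16.8 j [-17.  21.   1.  -0. -70. -72.]
dist [-82.4 225.1 -73.3] rot [ 0.003 -0.     0.024]
[0.000,-0.000,0.004,37.8,-12.9,12.2,0.8],
[0.000,-0.000,0.004,37.8,-13.0,12.2,0.8],
[0.000,-0.000,0.004,37.7,-13.2,12.2,0.8],
[0.000,-0.000,0.004,37.7,-13.3,12.2,0.8],
[0.000,-0.000,0.004,37.6,-13.4,12.2,0.8],
[0.000,-0.000,0.004,37.6,-13.6,12.2,0.8]
```

View pics/w3.png

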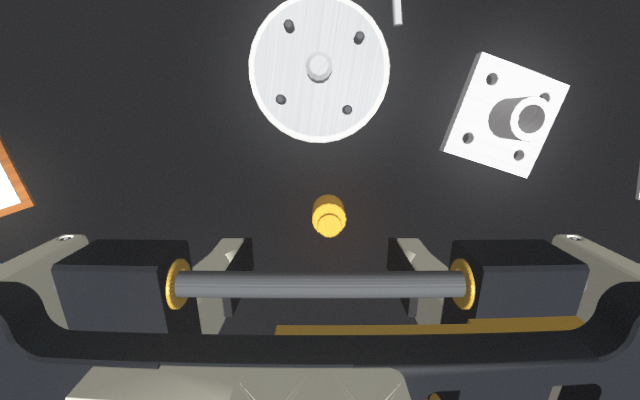

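The hub is at (319,68), with studs near (289,26), (359,38), (281,100) and (347,110). I'll enlarge it.

```bash
python3 - <<'E'
from h import *
im=np.load('pics/w3.npy'); crop('c7',im,245,0,395,145,5)
from wf import wfit
print(wfit('w3','hub',[.439,-.381,0],(240,0,390,145)))
M['hub']=M['hub'][:1]; print(wfit('w3','hub',[.439,-.381,0],(240,0,390,145)))
E
```

```text
(array([ 0.43785435, -0.37687083,  0.01505384]), np.float64(695.9515046520569))
(array([ 0.43785435, -0.37687083,  0.01505384]), np.float64(695.9515046520569))
```

View pics/c7.png

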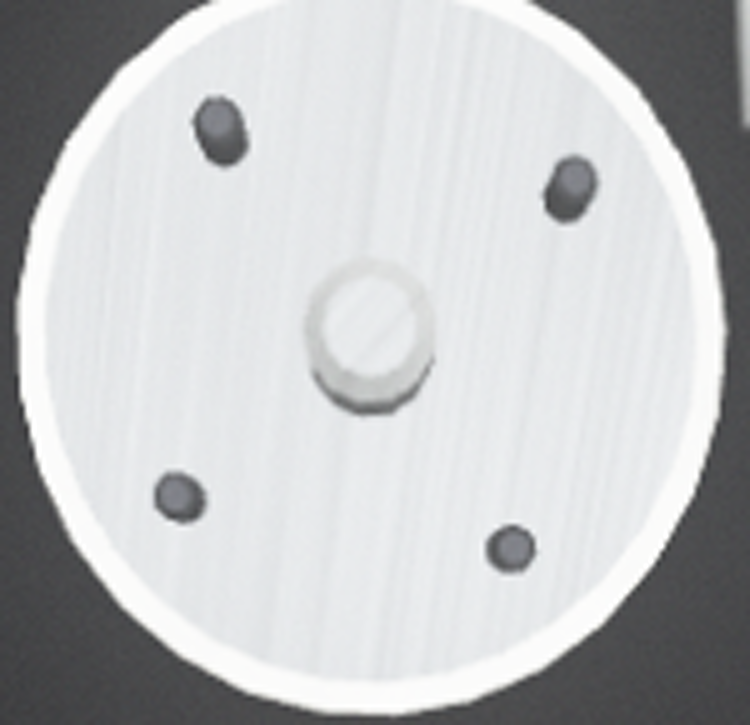

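```bash
python3 - <<'E'
from h import *
import pickle
c=pickle.load(open('pics/w3.pkl','rb')); im=np.load('pics/w3.npy')
q=lambda u,v:((u+.5)/5-.5+245,(v+.5)/5-.5)
P=np.array([atz(c,q(*a),.056)[:2] for a in [(218,117),(573,178),(513,547),(180,494)]])
m=P.mean(0);print(P.round(4),'mean',m.round(4),np.linalg.norm(P-m,axis=1).round(4),(np.degrees(np.arctan2((P-m)[:,1],(P-m)[:,0]))-45)%90)
print('pilot',atz(c,q(368,326),.072))
# rim at z=40
g=im.max(2); 
m2=(g>110).astype(np.uint8); n,l,st,ce=cv2.connectedComponentsWithStats(m2); k=l[68,300]; 
cn,_=cv2.findContours((l==k).astype(np.uint8),cv2.RETR_EXTERNAL,cv2.CHAIN_APPROX_NONE)
pts=max(cn,key=cv2.contourArea)[:,0,:]; pts=pts[(pts[:,1]>1)]
W=np.array([atz(c,p,.04)[:2] for p in pts])
o=least_squares(lambda x:np.linalg.norm(W-x[:2],axis=1)-x[2],[m[0],m[1],.078],loss='soft_l1',f_scale=.001); print('rim',o.x)
# flange holes as cross check
print('holes', [atz(c,a,.014)[:2].round(4) for a in [(491,79),(519,155),(468,138)]])
# side/scene tri pilots
cs,cd=info('scene'),info('side'); print(proj(cs,[m[0],m[1],.072]),proj(cd,[m[0],m[1],.072]))
crop('c8',np.load('pics/side0.npy'),240,320,350,400,7)
crop('c9',np.load('pics/scene0.npy'),135,235,215,310,7)
E
```

```text
[[ 0.3979 -0.4088]
 [ 0.4073 -0.3382]
 [ 0.4785 -0.347 ]
 [ 0.4694 -0.4169]] mean [ 0.4383 -0.3777] [0.051  0.0502 0.0506 0.0501] [82.57091257 83.07816342 82.39039408 83.46517756]
pilot [ 0.43846902 -0.37825773  0.072     ]
rim [ 0.43952853 -0.37789055  0.07575232]
holes [array([ 0.4378, -0.175 ]), array([ 0.5257, -0.1229]), array([ 0.507 , -0.1926])]
[[168.79965554 264.06522951]] [[294.19198227 349.33877098]]
```

View pics/c8.png

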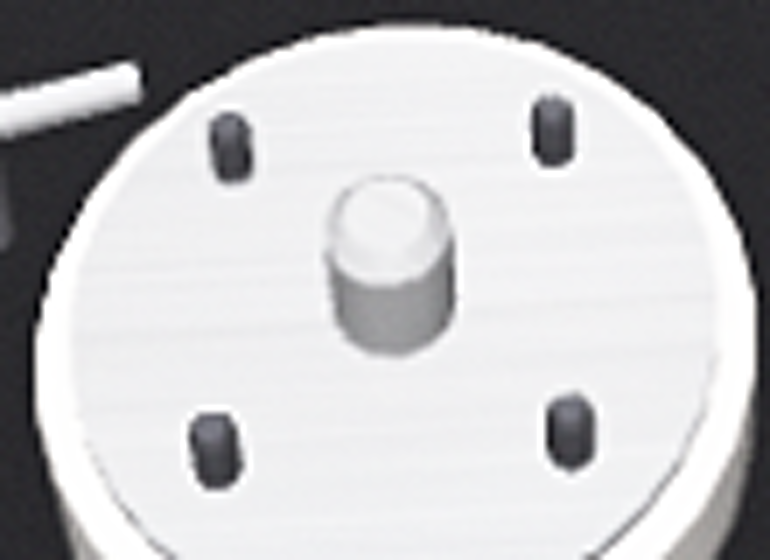

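View pics/c9.png

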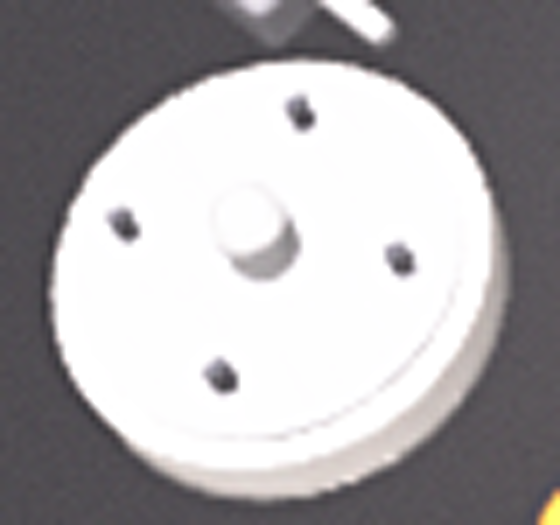

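```bash
python3 - <<'E'
from h import *
import pickle
c=pickle.load(open('pics/w3.pkl','rb'))
cs,cd=info('scene'),info('side')
q=lambda u,v,k,a,b:((u+.5)/k-.5+a,(v+.5)/k-.5+b)
S=q(387,220,7,240,320); C=q(248,215,7,135,235); Wp=q(368,326,5,245,0)
print(tri([(cd,S),(cs,C)]),tri([(cd,S),(c,Wp)]),tri([(cs,C),(c,Wp)]))
# studs, side tips and scene tips
print('side studs')
P=np.array([atz(cd,q(*a,7,240,320),.054)[:2] for a in [(231,122),(551,106),(570,405),(213,425)]]);m=P.mean(0)
print(m,(np.degrees(np.arctan2((P-m)[:,1],(P-m)[:,0]))-45)%90)
P=np.array([atz(cs,q(*a,7,135,235),.054)[:2] for a in [(298,106),(398,253),(217,370),(119,217)]]);m=P.mean(0)
print(m,(np.degrees(np.arctan2((P-m)[:,1],(P-m)[:,0]))-45)%90)
E
```

```text
(array([ 0.43925932, -0.37684143,  0.06595808]), [np.float64(0.00028844196994823307), np.float64(0.0002884419699482876)]) (array([ 0.43850205, -0.3784154 ,  0.06897075]), [np.float64(0.0005147430953158039), np.float64(0.000514743095315791)]) (array([ 0.43711127, -0.37753373,  0.062131  ]), [np.float64(0.0008234152822034134), np.float64(0.0008234152822032949)])
side studs
[ 0.43918756 -0.37776538] [82.39548257 83.01937423 82.83763542 82.83081657]
[ 0.44130283 -0.37816569] [82.45176177 82.85663481 82.81398678 82.81051599]
```

>>> {"method": "step_arm", "body": {
  "deltas": [
    [0, 0, 0.004, 38, -13, 0, 1],
    [0, 0, 0.004, 38, -13, 0, 1],
    [0, 0, 0.004, 38, -13, 5, 1],
    [0, 0, 0.004, 38, -13.5, 20, 1],
    [0, 0, 0.004, 37.5, -13.5, 20, 1],
    [0, 0, 0.004, 32, -12, 20, 1],
    [0, 0, 0, 0, 0, 0, 1],
    [0, 0, 0, 0, 0, 0, 1]
  ]
}}

```text
time_s: 17.6
tcp_pos: [0.4803, -0.1362, 0.1571]
eef_rot: [179.5, -0.0, 90.8]
contact_force: [0.4, -0.2, 0.5]
gripper_width: 0.0877
```

```bash
python3 plan.py 0.4815 -0.1485 0.08 90 1
```

```text
now [ 0.4803 -0.1362  0.1571] [ 1.7952e+02 -2.0000e-02  9.0800e+01] F [ 0.4 -0.2  0.5] w 0.0877 t 17.6 j [  7.   7. -27.   0. -55. -96.]
dist [  1.2 -12.3 -77.1] rot [ 0.008 -0.     0.014]
[0.004,-0.000,0.007,-6.2,0.2,38.5,1.0],
[0.004,-0.000,0.007,-6.2,0.4,38.5,1.0]
```

>>> {"method": "step_arm", "body": {
  "deltas": [
    [0.004, 0, 0.007, -8, 0.5, 34, 1],
    [0.004, 0, 0.007, -4.5, 0.5, 34, 1],
    [0, 0, 0, 0, 0, 0, 1],
    [0, 0, 0, 0, 0, 0, 1]
  ]
}}

```text
time_s: 18.0
tcp_pos: [0.4866, -0.1475, 0.092]
eef_rot: [179.5, -0.0, 90.3]
contact_force: [0.5, -0.4, 0.8]
gripper_width: 0.0876
```

```bash
python3 plan.py 0.4815 -0.1485 0.024 90 1
```

```text
now [ 0.4866 -0.1475  0.092 ] [179.5   -0.    90.29] F [ 0.5 -0.4  0.8] w 0.0876 t 18.0 j [  5.  12. -31.   0. -46. -95.]
dist [ -5.1  -1.  -68. ] rot [ 0.009 -0.     0.005]
[0.004,-0.000,0.003,-0.5,-2.8,34.0,1.0],
[0.004,-0.000,0.003,-0.5,-2.7,34.0,1.0]
```

>>> {"method": "step_arm", "body": {
  "deltas": [
    [0.005, 0, 0.003, -0.7, -4.5, 20, 1],
    [0.003, 0, 0.003, -0.5, -2, 20, 1],
    [0, 0, 0, 0, -1.5, 15, 1],
    [0, 0, 0, 0, 0, 5, 1],
    [0, 0, 0, 0, 0, 0, 1]
  ]
}}

```text
time_s: 18.5
tcp_pos: [0.4861, -0.1491, 0.0392]
eef_rot: [179.2, 0.0, 90.0]
contact_force: [-0.4, -1.6, 0.1]
gripper_width: 0.0878
```

```bash
python3 plan.py 0.4815 -0.1485 0.024 90 1
```

```text
now [ 0.4861 -0.1491  0.0392] [1.7922e+02 4.0000e-02 9.0040e+01] F [-0.4 -1.6  0.1] w 0.0878 t 18.5 j [  5.  17. -34.   0. -39. -95.]
dist [ -4.6   0.6 -15.2] rot [0.014 0.001 0.001]
[0.014,0.001,0.001,0.6,-4.8,15.1,1.0]
```

>>> {"method": "step_arm", "body": {
  "deltas": [
    [0.014, 0, 0, 0.5, -5, 8, 1],
    [0.002, 0, 0, 0, -1, 4, 1],
    [0, 0, 0, 0, 0, 2, 1]
  ]
}}

```text
time_s: 18.8
tcp_pos: [0.4824, -0.1484, 0.0274]
eef_rot: [179.9, 0.0, 90.1]
contact_force: [0.7, -0.4, -0.0]
gripper_width: 0.0878
```

```bash
python3 plan.py 0.4815 -0.1485 0.024 90 1
```

```text
now [ 0.4824 -0.1484  0.0274] [1.7991e+02 3.0000e-02 9.0080e+01] F [ 0.7 -0.4 -0. ] w 0.0878 t 18.8 j [  5.  18. -35.   0. -38. -95.]
dist [-0.9 -0.1 -3.4] rot [0.002 0.001 0.001]
[0.002,0.001,0.001,-0.1,-0.9,3.4,1.0]
```

>>> {"method": "step_arm", "body": {
  "deltas": [
    [0.001, 0, 0, 0, -0.8, 3, -0.5],
    [0, 0, 0, 0, 0, 0, -1],
    [0, 0, 0, 0, 0, 0, -1],
    [0, 0, 0, 0, 0, 0, -1],
    [0, 0, 0, 0, 0, 0, -1],
    [0, 0, 0, 0, 0, 0, -1]
  ],
  "squeeze": 40
}}

```text
time_s: 19.4
tcp_pos: [0.4817, -0.1485, 0.0245]
eef_rot: [180.0, 0.0, 90.1]
contact_force: [0.5, 0.1, -1.0]
gripper_width: 0.0466
```

```bash
python3 plan.py 0.4815 -0.1485 0.2 90 -1
```

```text
now [ 0.4817 -0.1485  0.0245] [1.7995e+02 4.0000e-02 9.0090e+01] F [ 0.5  0.1 -1. ] w 0.0466 t 19.4 j [  5.  18. -35.   0. -37. -95.]
dist [ -0.2  -0.  175.5] rot [0.001 0.001 0.002]
[0.000,0.000,0.000,-0.0,-0.0,-35.1,-1.0],
[0.000,0.000,0.000,-0.0,-0.0,-35.1,-1.0],
[0.000,0.000,0.000,-0.0,-0.0,-35.1,-1.0],
[0.000,0.000,0.000,-0.0,-0.0,-35.1,-1.0],
[0.000,0.000,0.000,-0.0,-0.0,-35.1,-1.0]
```

>>> {"method": "step_arm", "body": {
  "deltas": [
    [0, 0, 0, 0, 0, -25, -1],
    [0, 0, 0, 0, 0, -35, -1],
    [0, 0, 0, 0, 0, -35, -1],
    [0, 0, 0, 0, 0, -25, -1],
    [0, 0, 0, 0, 0, 0, -1]
  ]
}}

```text
time_s: 19.9
tcp_pos: [0.4758, -0.1479, 0.1431]
eef_rot: [-179.3, -0.1, 89.9]
contact_force: [1.0, 0.4, -6.7]
gripper_width: 0.047
```

```bash
python3 plan.py 0.4388 -0.3778 0.15 97.9 -1
```

```text
now [ 0.4758 -0.1479  0.1431] [-1.7926e+02 -7.0000e-02  8.9920e+01] F [ 1.   0.4 -6.7] w 0.047 t 19.9 j [  5.   9. -27.  -0. -55. -95.]
dist [ -37.  -229.9    6.9] rot [-0.013 -0.002 -0.139]
[-0.002,-0.000,-0.023,-38.3,-6.1,-1.1,-1.0],
[-0.002,-0.000,-0.023,-38.2,-7.0,-1.1,-1.0],
[-0.002,-0.000,-0.023,-38.0,-7.9,-1.1,-1.0],
[-0.002,-0.000,-0.023,-37.8,-8.8,-1.1,-1.0],
[-0.002,-0.000,-0.023,-37.6,-9.7,-1.1,-1.0],
[-0.002,-0.000,-0.023,-37.4,-10.5,-1.1,-1.0]
```

>>> {"method": "step_arm", "body": {
  "deltas": [
    [-0.002, 0, -0.02, -25, -4, 0, -1],
    [-0.002, 0, -0.022, -36, -6.5, 0, -1],
    [-0.002, 0, -0.022, -38, -8, 0, -1],
    [-0.002, 0, -0.022, -37.5, -9, 0, -1],
    [-0.002, 0, -0.022, -37, -10, 0, -1],
    [-0.002, 0, -0.022, -28, -8, 0, -1],
    [0, 0, -0.01, -12, -3, 0, -1],
    [0, 0, 0, 0, 0, 0, -1]
  ]
}}

```text
time_s: 20.7
tcp_pos: [0.4292, -0.3662, 0.1244]
eef_rot: [-179.0, -1.1, 98.1]
contact_force: [0.4, 1.1, -7.3]
gripper_width: 0.0467
```

```bash
python3 plan.py 0.4388 -0.3778 0.115 97.9 -1
```

```text
now [ 0.4292 -0.3662  0.1244] [-179.02   -1.05   98.14] F [ 0.4  1.1 -7.3] w 0.0467 t 20.7 j [-21.  16. -20.  -1. -55. -61.]
dist [  9.6 -11.6  -9.4] rot [-0.017 -0.018  0.004]
[-0.017,-0.018,0.004,-13.0,8.0,9.0,-1.0]
```

>>> {"method": "step_arm", "body": {
  "deltas": [
    [-0.017, -0.018, 0.004, -13, 8, 5, -1],
    [0, 0, 0, 0, 0, 0, -1],
    [0, 0, 0, 0, 0, 0, -1]
  ]
}}

```text
time_s: 21.0
tcp_pos: [0.4352, -0.3754, 0.1125]
eef_rot: [-179.6, -0.4, 97.7]
contact_force: [-0.2, -0.0, -7.9]
gripper_width: 0.047
```

```bash
python3 snap.py 4 side scene; python3 plan.py 0.4388 -0.3778 0.115 97.9 -1; python3 - <<'E'
from h import *
crop('c10',np.load('pics/side4.npy'),220,290,370,400,5)
crop('c11',np.load('pics/scene4.npy'),120,200,240,310,6)
E
```

```text
now [ 0.4356 -0.3754  0.1131] [-179.63   -0.37   97.74] F [ 0.4  0.7 -7.6] w 0.0469 t 21.1 j [-21.  17. -20.  -0. -53. -61.]
dist [ 3.2 -2.4  1.9] rot [-0.007 -0.006 -0.003]
[-0.007,-0.006,-0.003,-2.7,2.8,-1.9,-1.0]
```

View pics/c10.png

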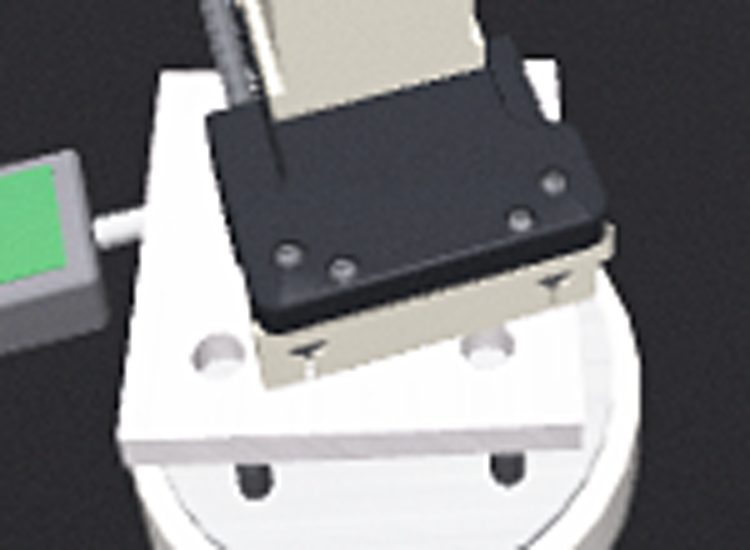

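View pics/c11.png

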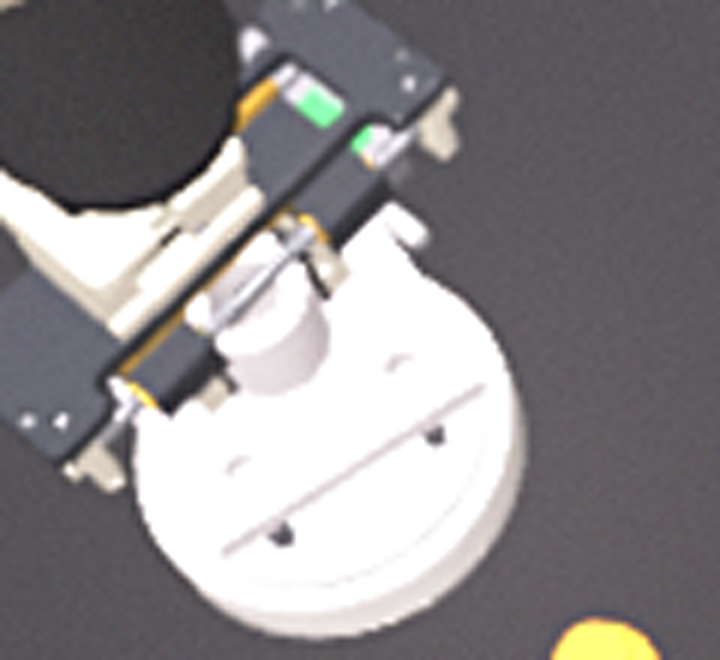

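```bash
python3 - <<'E'
from h import *
cd=info('side');q=lambda u,v,k,a,b:((u+.5)/k-.5+a,(v+.5)/k-.5+b)
for zz in (.1026,):
    A=atz(cd,q(219,357,5,220,290),zz);B=atz(cd,q(489,349,5,220,290),zz)
    d=B-A;print(A,B,np.linalg.norm(d),np.degrees(np.arctan2(d[1],d[0])))
    mid=(A+B)[:2]/2; n=np.array([-d[1],d[0]])/np.linalg.norm(d[:2]); print('centre',mid+n*.036)
E
```

```text
[ 0.39484507 -0.40870668  0.1026    ] [ 0.46588935 -0.4195046   0.1026    ] 0.07186017435043016 -8.642165549244666
centre [ 0.43577667 -0.37851438]
```

```bash
python3 plan.py 0.4388 -0.3765 0.1 98.4 -1
```

```text
now [ 0.4356 -0.3754  0.1131] [-179.63   -0.37   97.74] F [ 0.4  0.7 -7.6] w 0.0469 t 21.1 j [-21.  17. -20.  -0. -53. -61.]
dist [  3.2  -1.1 -13.1] rot [-0.007 -0.006 -0.011]
[-0.007,-0.006,-0.011,-1.6,3.1,13.1,-1.0]
```

>>> {"method": "step_arm", "body": {
  "deltas": [
    [-0.01, -0.008, -0.013, -1.8, 4, 6, -1],
    [0, 0, 0, 0, 0, 3, -1],
    [0, 0, 0, 0, 0, 0, -1]
  ]
}}

```text
time_s: 21.4
tcp_pos: [0.4404, -0.3755, 0.1035]
eef_rot: [179.7, 0.1, 98.6]
contact_force: [-1.2, 0.2, -6.5]
gripper_width: 0.0464
```

```bash
python3 plan.py 0.4388 -0.3765 0.095 98.4 -1; python3 snap.py 5 side; python3 - <<'E'
from h import *
crop('c12',np.load('pics/side5.npy'),220,290,370,400,5)
E
```

```text
now [ 0.4404 -0.3755  0.1035] [1.7972e+02 1.1000e-01 9.8640e+01] F [-1.2  0.2 -6.5] w 0.0464 t 21.4 j [-21.  18. -21.  -0. -51. -60.]
dist [-1.6 -1.  -8.5] rot [0.005 0.002 0.004]
[0.005,0.002,0.004,-0.7,-1.8,8.5,-1.0]
```

View pics/c12.png

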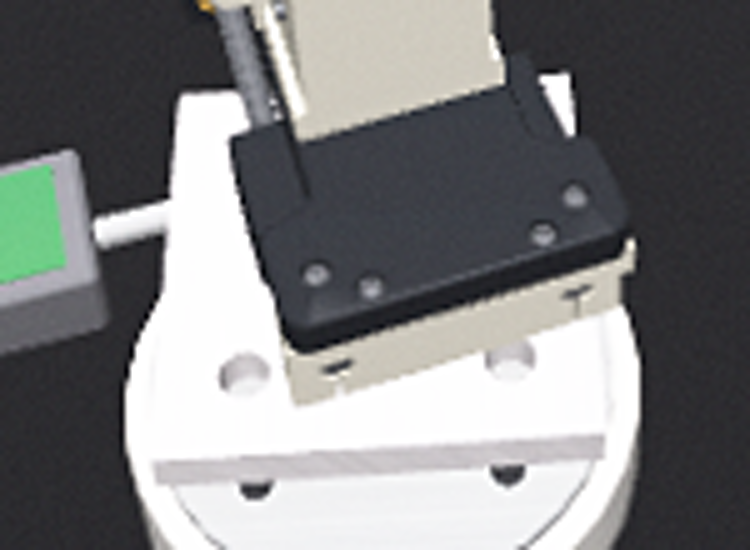

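```bash
python3 - <<'E'
from h import *
cd=info('side');q=lambda u,v,k,a,b:((u+.5)/k-.5+a,(v+.5)/k-.5+b)
zz=.1035-.0245+.014
A=atz(cd,q(245,376,5,220,290),zz);B=atz(cd,q(512,364,5,220,290),zz)
d=B-A;print(A,B,np.linalg.norm(d),np.degrees(np.arctan2(d[1],d[0])))
mid=(A+B)[:2]/2; n=np.array([-d[1],d[0]])/np.linalg.norm(d[:2]); print('centre',mid+n*.036)
E
```

```text
[ 0.40078253 -0.40939909  0.093     ] [ 0.47206327 -0.41906496  0.093     ] 0.07193311666112617 -7.722366186935447
centre [ 0.44126033 -0.37855852]
```

>>> {"method": "step_arm", "body": {
  "deltas": [
    [0.004, 0.002, -0.003, 0, -1.8, 5, -1],
    [0, 0, 0, 0, 0, 4, -1],
    [0, 0, 0, 0, 0, 3, -1],
    [0, 0, 0, 0, 0, 2, -1]
  ]
}}

```text
time_s: 21.85
tcp_pos: [0.4392, -0.3763, 0.0895]
eef_rot: [179.9, 0.1, 98.8]
contact_force: [-0.6, -2.0, -5.8]
gripper_width: 0.0467
```

```bash
python3 plan.py 0.4388 -0.376 0.09 98.6 -1
```

```text
now [ 0.4392 -0.3763  0.0895] [1.799e+02 8.000e-02 9.885e+01] F [-0.6 -2.  -5.8] w 0.0467 t 21.85 j [-21.  19. -22.   0. -49. -60.]
dist [-0.4  0.3  0.5] rot [0.002 0.001 0.004]
[0.002,0.001,0.004,0.4,-0.3,-0.5,-1.0]
```

>>> {"method": "step_arm", "body": {
  "deltas": [
    [0, 0, 0, 0, 0, 3, -1],
    [0, 0, 0, 0, 0, 3, -1],
    [0, 0, 0, 0, 0, 2, -1]
  ]
}}

```text
time_s: 22.15
tcp_pos: [0.4393, -0.3767, 0.0809]
eef_rot: [179.9, 0.1, 98.8]
contact_force: [-0.9, -0.5, -5.7]
gripper_width: 0.0468
```

```bash
python3 plan.py 0.4388 -0.376 0.08 98.6 -1;  python3 snap.py 6 side; python3 - <<'E'
from h import *
crop('c13',np.load('pics/side6.npy'),220,290,370,400,5)
E
```

```text
now [ 0.4393 -0.3767  0.0809] [1.7989e+02 9.0000e-02 9.8830e+01] F [-0.9 -0.5 -5.7] w 0.0468 t 22.15 j [-21.  19. -22.   0. -48. -60.]
dist [-0.5  0.7 -0.9] rot [0.002 0.002 0.004]
[0.002,0.002,0.004,0.7,-0.3,0.9,-1.0]
```

View pics/c13.png

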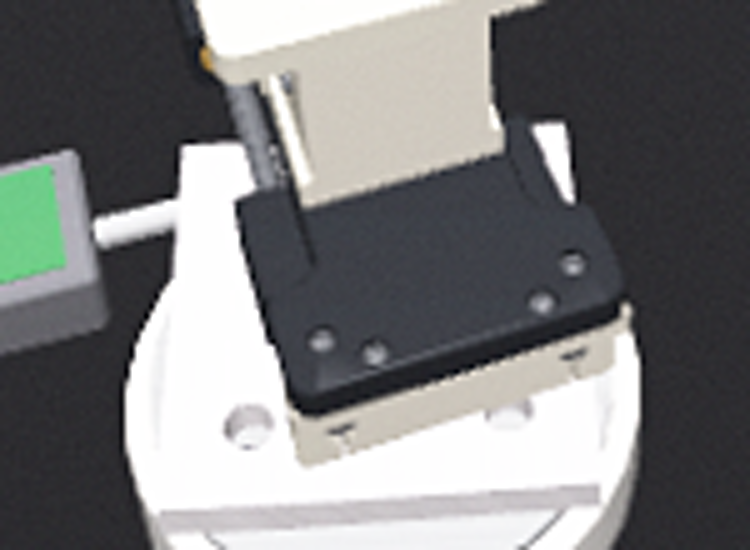

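>>> {"method": "step_arm", "body": {
  "deltas": [
    [0, 0, 0, 0, 0, 2.5, -1],
    [0, 0, 0, 0, 0, 2, -1],
    [0, 0, 0, 0, 0, 2, -1]
  ]
}}

```text
time_s: 22.5
tcp_pos: [0.4394, -0.3767, 0.0738]
eef_rot: [179.9, 0.1, 98.8]
contact_force: [1.0, -0.8, -6.1]
gripper_width: 0.0467
```

Underside at 49 mm with no contact, so the flange is already over the studs.

>>> {"method": "step_arm", "body": {
  "deltas": [
    [0, 0, 0, 0, 0, 2.5, -1],
    [0, 0, 0, 0, 0, 2.5, -1],
    [0, 0, 0, 0, 0, 2, -1]
  ]
}}

```text
time_s: 22.8
tcp_pos: [0.4394, -0.3767, 0.0663]
eef_rot: [179.9, 0.1, 98.8]
contact_force: [-0.2, 0.1, -6.5]
gripper_width: 0.047
```

>>> {"method": "step_arm", "body": {
  "deltas": [
    [0, 0, 0, 0, 0, 1.5, -1],
    [0, 0, 0, 0, 0, 1, -1]
  ]
}}

```text
time_s: 23.0
tcp_pos: [0.4393, -0.3768, 0.0645]
eef_rot: [179.9, 0.1, 98.9]
contact_force: [-4.6, 5.1, 13.4]
gripper_width: 0.0469
```

>>> {"method": "step_arm", "body": {
  "deltas": [
    [0, 0, 0, 0, 0, 0, -0.2],
    [0, 0, 0, 0, 0, 0, 0.6],
    [0, 0, 0, 0, 0, 0, 1],
    [0, 0, 0, 0, 0, 0, 1],
    [0, 0, 0, 0, 0, -20, 1],
    [0, 0, 0, 0, 0, -45, 1],
    [0, 0, 0, 0, 0, -45, 1],
    [0, 0, 0, 0, 0, -45, 1]
  ]
}}

```text
time_s: 23.8
tcp_pos: [0.4381, -0.3759, 0.2205]
eef_rot: [-179.8, -0.1, 98.9]
contact_force: [1.1, -1.4, -0.0]
gripper_width: 0.0873
```

```bash
python3 plan.py 0.59 -0.15 0.25 94 1
```

```text
now [ 0.4381 -0.3759  0.2205] [-1.7979e+02 -6.0000e-02  9.8900e+01] F [ 1.1 -1.4 -0. ] w 0.0873 t 23.8 j [-21.  12. -12.   0. -66. -60.]
dist [151.9 225.9  29.5] rot [-0.004 -0.001  0.086]
[-0.001,-0.000,0.012,28.5,26.4,-4.3,1.0],
[-0.001,-0.000,0.012,28.8,26.1,-4.3,1.0],
[-0.001,-0.000,0.012,29.2,25.7,-4.3,1.0],
[-0.001,-0.000,0.012,29.5,25.4,-4.3,1.0],
[-0.001,-0.000,0.012,29.8,25.0,-4.2,1.0],
[-0.001,-0.000,0.012,30.1,24.6,-4.2,1.0],
[-0.001,-0.000,0.012,30.4,24.3,-4.2,1.0]
```

>>> {"method": "step_arm", "body": {
  "deltas": [
    [0, 0, 0.01, 32, 30, -4, 1],
    [0, 0, 0.01, 32, 30, -4, 1],
    [0, 0, 0.01, 33, 30, -4, 1],
    [0, 0, 0.01, 33, 30, -4, 1],
    [0, 0, 0.01, 40, 15, -4, 1],
    [0, 0, 0.01, 44, 3, -4, 1],
    [0, 0, 0.01, 45, 2, 0, 1],
    [0, 0, 0.01, 45, 2, 0, 1],
    [0, 0, 0, 45, 2, 0, 1],
    [0, 0, 0, 45, 2, 0, 1]
  ]
}}

```text
time_s: 24.8
tcp_pos: [0.5524, 0.0435, 0.2581]
eef_rot: [178.7, 0.5, 93.7]
contact_force: [1.0, -0.2, 0.0]
gripper_width: 0.0878
```

```bash
python3 snap.py 7 side scene; python3 plan.py 0.65 0.37 0.25 90 1;python3 - <<'E'
from h import *
crop('c14',np.load('pics/side7.npy'),230,290,380,400,5)
E
```

```text
now [0.5527 0.0462 0.258 ] [178.72   0.46  93.95] F [-0.7  0.2  0.4] w 0.0878 t 24.9 j [  26.    7.  -13.    1.  -68. -112.]
dist [ 97.3 323.8  -8. ] rot [0.023 0.007 0.069]
[0.003,0.001,0.009,39.5,14.9,1.0,1.0],
[0.003,0.001,0.009,39.7,14.6,1.0,1.0],
[0.003,0.001,0.009,39.8,14.2,1.0,1.0],
[0.003,0.001,0.009,39.9,13.9,1.0,1.0],
[0.003,0.001,0.009,40.0,13.5,1.0,1.0],
[0.003,0.001,0.009,40.1,13.2,1.0,1.0],
[0.003,0.001,0.009,40.3,12.9,1.0,1.0],
[0.003,0.001,0.009,40.4,12.5,1.0,1.0]
```

View pics/c14.png

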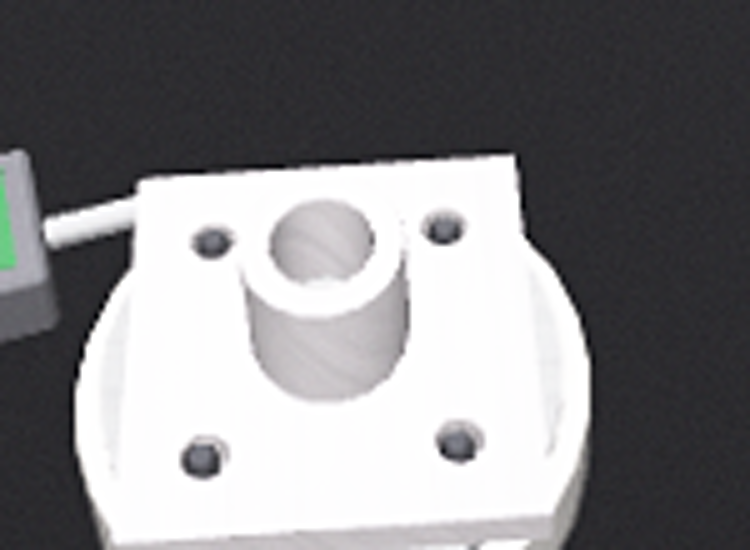

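View pics/scene7.png

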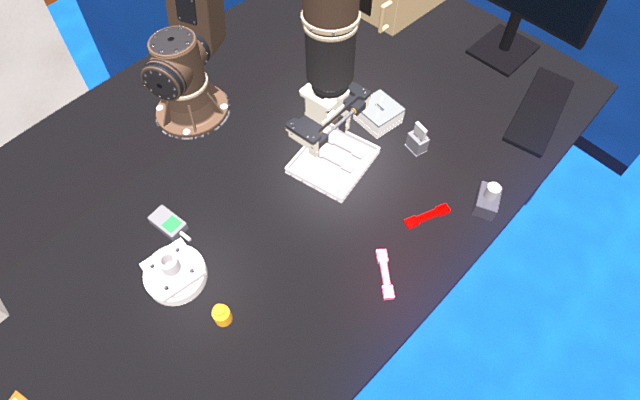

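The flange is home, and dark stud tips fill all four holes. Now I'll look at the key and lock.

>>> {"method": "step_arm", "body": {
  "deltas": [
    [0.006, 0.002, 0.009, 39, 13, 0, 1],
    [0.006, 0.002, 0.009, 39, 13, 0, 1],
    [0.004, 0.001, 0.009, 39, 13, 0, 1],
    [0.004, 0.001, 0.009, 39, 13, 0, 1],
    [0, 0, 0.009, 39, 13, 0, 1],
    [0, 0, 0.009, 39, 13, 0, 1],
    [0, 0, 0.009, 38, 12, 0, 1],
    [0, 0, 0, 33, 10, 0, 1],
    [0, 0, 0, 0, 0, 0, 1],
    [0, 0, 0, 0, 0, 0, 1]
  ]
}}

```text
time_s: 25.9
tcp_pos: [0.6458, 0.3676, 0.2612]
eef_rot: [179.5, -0.1, 90.3]
contact_force: [-0.7, -1.0, -0.1]
gripper_width: 0.0874
```

```bash
python3 w.py w4;  python3 plan.py 0.606 0.376 0.25 80 1
```

```text
now [0.6456 0.3674 0.261 ] [ 1.7948e+02 -6.0000e-02  9.0300e+01] F [ 0.8  0.4 -0.8] w 0.0875 t 25.95 j [  45.   26.   13.    0.  -77. -135.]
dist [-39.6   8.6 -11. ] rot [ 0.009 -0.002  0.18 ]
[0.004,-0.001,0.090,4.4,-19.8,5.3,1.0],
[0.004,-0.001,0.090,2.6,-20.1,5.4,1.0]
```

View pics/w4.png

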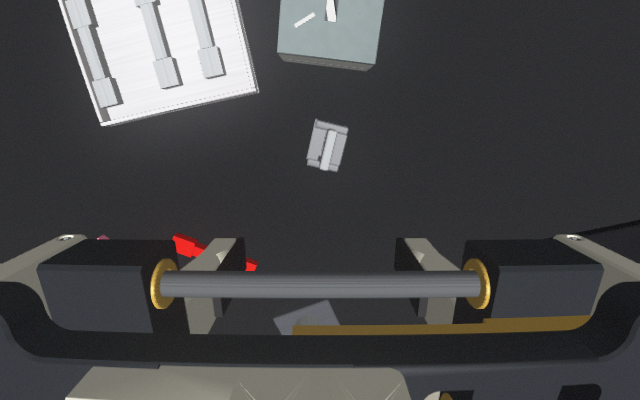

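The key and holder are at (327,148). The lock is at the top and cut off at (330,10). I'll enlarge the key, then take a second view for the lock.

>>> {"method": "step_arm", "body": {
  "deltas": [
    [0.009, 0, 0, 0, -25, -5, 1],
    [0, 0, 0, 0, -30, -5, 1],
    [0, 0, 0, 0, -25, 0, 1],
    [0, 0, 0, 0, 0, 0, 1],
    [0, 0, 0, 0, 0, 0, 1]
  ]
}}

```text
time_s: 26.45
tcp_pos: [0.5639, 0.3612, 0.2722]
eef_rot: [180.0, -0.1, 90.0]
contact_force: [0.6, 0.5, -0.5]
gripper_width: 0.0876
```

```bash
python3 w.py w5;  python3 plan.py 0.606 0.376 0.25 80 1; python3 - <<'E'
from h import *
crop('c15',np.load('pics/w4.npy'),285,105,365,185,8)
crop('c16',np.load('pics/w5.npy'),250,0,400,120,5)
crop('c17',np.load('pics/w5.npy'),250,120,400,240,5)
E
```

```text
now [0.5641 0.3612 0.2724] [ 1.7995e+02 -1.2000e-01  9.0010e+01] F [ 0.6 -0.4  0.2] w 0.0876 t 26.5 j [  49.   19.    4.   -0.  -75. -139.]
dist [ 41.9  14.8 -22.4] rot [ 0.001 -0.002  0.175]
[0.000,-0.001,0.087,7.4,20.9,11.2,1.0],
[0.000,-0.001,0.087,9.2,20.2,11.2,1.0]
```

View pics/w5.png

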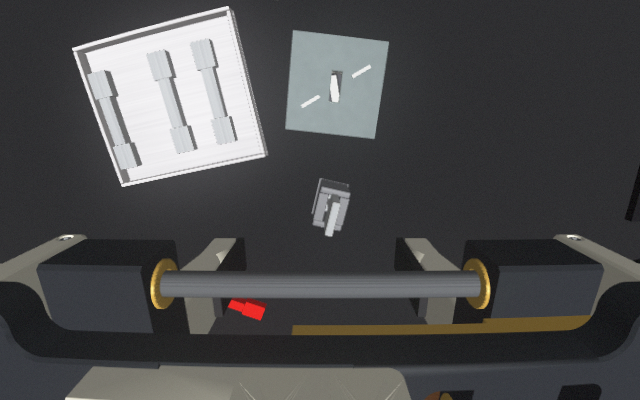

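View pics/c15.png

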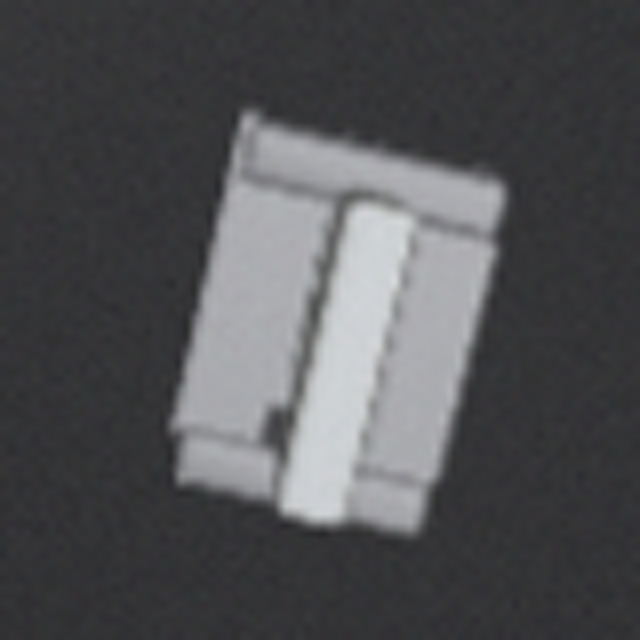

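View pics/c16.png

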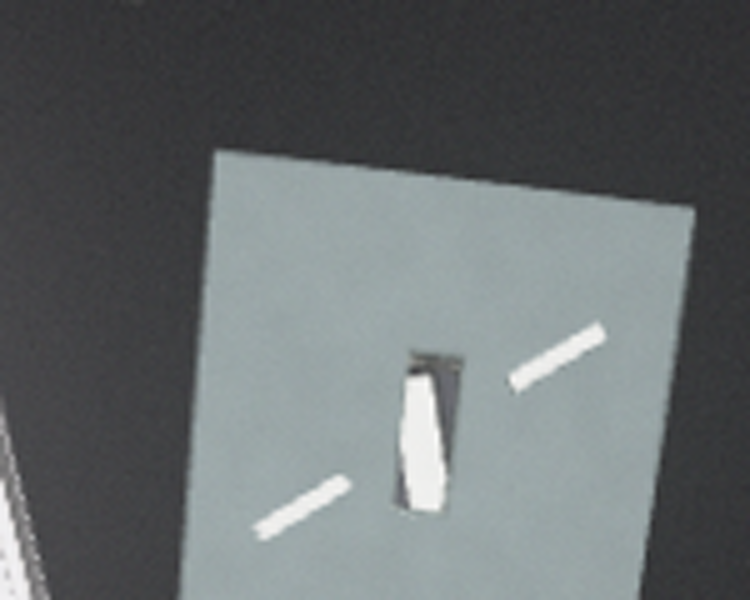

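View pics/c17.png

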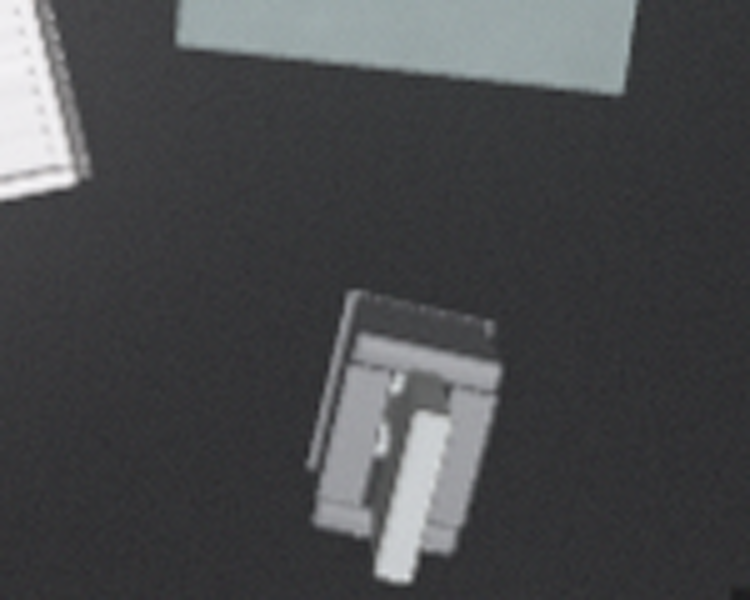

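The keyhole is at about w5 (335,87), and the two white ON lines are at (311,101) and (361,71). The key bow's top is at about w5 (332,219). I'll compute poses from both views.

```bash
python3 - <<'E'
from h import *
import pickle
c4=pickle.load(open('pics/w4.pkl','rb'));c5=pickle.load(open('pics/w5.pkl','rb'))
q=lambda u,v,k,a,b:((u+.5)/k-.5+a,(v+.5)/k-.5+b)
k4=[q(*a,8,285,105) for a in [(345,200),(415,212),(348,522),(282,514)]]
k5=[q(*a,5,250,120) for a in [(413,411),(449,415),(412,583),(376,575)]]
def yaw(P): 
    d=(P[2]+P[3])/2-(P[0]+P[1])/2; return np.degrees(np.arctan2(d[1],d[0])),np.linalg.norm(d)
for a,b in zip(k4,k5): print(tri([(c4,a),(c5,b)])[0].round(4))
m4=np.mean(k4,0);m5=np.mean(k5,0); print('tri ctr',tri([(c4,m4),(c5,m5)]))
for c,k in((c4,k4),(c5,k5)):
    P=np.array([atz(c,a,.096) for a in k]); print('z96',P.mean(0).round(4),yaw(P))
L=[q(215,150,5,250,0),q(694,208,5,250,0),q(625,93,5,250,120),q(177,45,5,250,120)]
P=np.array([atz(c5,a,.06) for a in L]);print('lock',P.round(4),P.mean(0).round(4),np.linalg.norm(P[1]-P[0]),np.linalg.norm(P[2]-P[1]))
for i,j in((0,1),(1,2),(2,3),(3,0)):
    d=P[j]-P[i];print(np.degrees(np.arctan2(d[1],d[0])).round(2),end=' ')
K=[q(*a,5,250,0) for a in[(411,352),(464,357),(446,515),(393,508)]]
Q=np.array([atz(c5,a,.06) for a in K]);print('\nkeyhole',Q.mean(0).round(4),yaw(Q),np.linalg.norm(Q[1]-Q[0]))
A=[atz(c5,q(*a,5,250,0),.06) for a in[(260,533),(347,483),(514,384),(602,331)]]
for i,j in((0,3),(0,1),(2,3)):
    d=A[j]-A[i];print('on',np.degrees(np.arctan2(d[1],d[0])).round(2),np.linalg.norm(d))
print(np.mean(A,0))
cs=info('scene');cd=info('side')
print(proj(cs,[*P.mean(0)[:2],.06]),proj(cd,[*P.mean(0)[:2],.06]))
im=np.load('pics/side7.npy');crop('c18',im,240,110,340,165,8); crop('c19',np.load('pics/scene0.npy'),350,85,440,160,8)
im=np.load('pics/side0.npy');crop('c18',im,240,110,340,165,8)
E
```

```text
[0.5833 0.376  0.0957]
[0.5849 0.3851 0.0933]
[0.6263 0.3766 0.097 ]
[0.626  0.3677 0.0926]
tri ctr (array([0.60478801, 0.37643644, 0.09464662]), [np.float64(9.403563105063002e-05), np.float64(9.403563105062945e-05)])
z96 [0.605  0.3764 0.096 ] (np.float64(-11.135923878449633), np.float64(0.04277262822260045))
z96 [0.6047 0.3762 0.096 ] (np.float64(-11.227960318116462), np.float64(0.042876270395955235))
lock [[0.3912 0.3309 0.06  ]
 [0.4029 0.4399 0.06  ]
 [0.5122 0.429  0.06  ]
 [0.5007 0.3193 0.06  ]] [0.4517 0.3798 0.06  ] 0.1095753997534804 0.10982092261182898
83.9 -5.67 -95.94 173.92 
keyhole [0.4522 0.3798 0.06  ] (np.float64(-6.175174062934253), np.float64(0.035214198980719244)) 0.012385028603370419
on 119.5 0.09187100982285343
on 118.66 0.023700515425726012
on 120.17 0.02329771828536383
[0.45209889 0.38002715 0.06      ]
[[379.17189971 106.461803  ]] [[268.62041171 135.93129464]]
```

View pics/c18.png

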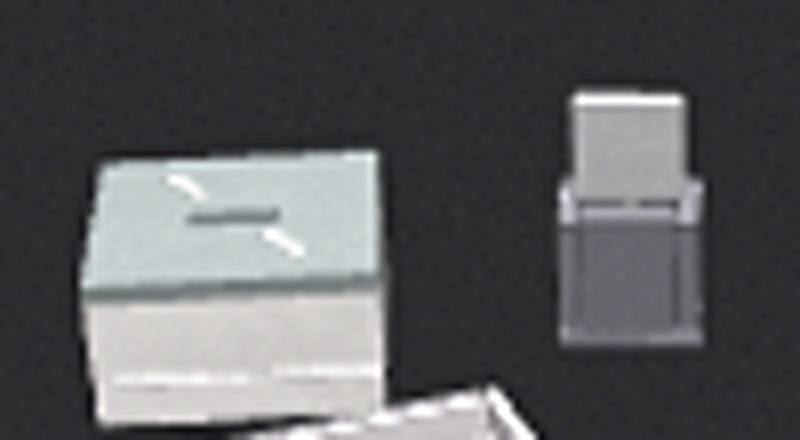

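View pics/c19.png

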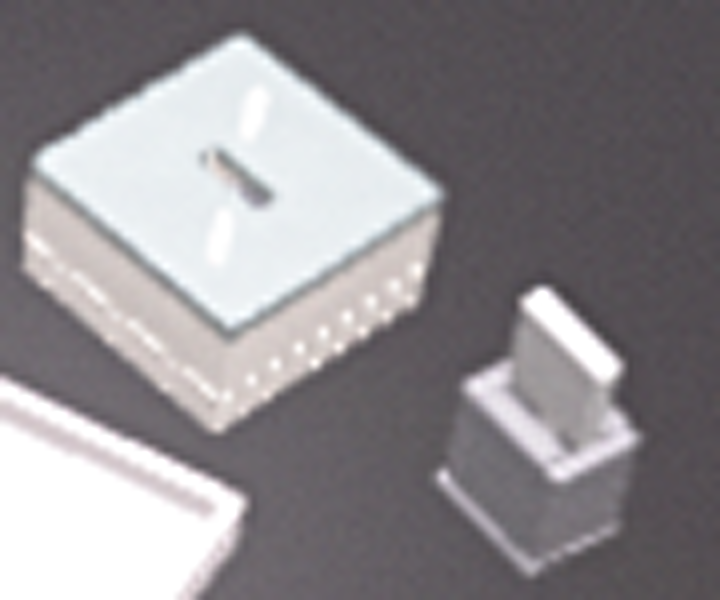

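>>> {"method": "step_arm", "body": {
  "deltas": [
    [0, 0, -0.14, 0, 0, 0, 1],
    [0, 0, -0.14, 0, 0, 0, 1],
    [0, 0, -0.14, 0, 0, 0, 1],
    [0, 0, -0.14, 0, 0, 0, 1],
    [0, 0, -0.14, 0, 0, 0, 1],
    [0, 0, -0.14, 0, 0, 0, 1],
    [0, 0, -0.14, 0, 0, 0, 1],
    [0, 0, -0.14, 0, 0, 0, 1],
    [0, 0, -0.14, 0, 0, 0, 1],
    [0, 0, -0.14, 0, 0, 0, 1]
  ]
}}

```text
time_s: 27.5
tcp_pos: [0.5726, 0.3553, 0.2713]
eef_rot: [179.9, 0.1, 172.7]
contact_force: [-0.2, -0.2, 0.6]
gripper_width: 0.0878
```

>>> {"method": "step_arm", "body": {
  "deltas": [
    [0, 0, -0.14, 0, 0, 0, 1],
    [0, 0, -0.14, 0, 0, 0, 1],
    [0, 0, -0.14, 0, 0, 0, 1],
    [0, 0, -0.14, 0, 0, 0, 1],
    [0, 0, -0.14, 0, 0, 0, 1],
    [0, 0, -0.14, 0, 0, 0, 1],
    [0, 0, -0.14, 0, 0, 0, 1],
    [0, 0, -0.14, 0, 0, 0, 1],
    [0, 0, -0.14, 0, 0, 0, 1],
    [0, 0, 0, 0, 0, 0, 1]
  ]
}}

```text
time_s: 28.5
tcp_pos: [0.5815, 0.3491, 0.2685]
eef_rot: [-179.9, -0.1, -112.4]
contact_force: [0.2, 0.6, 0.1]
gripper_width: 0.0876
```

```bash
python3 plan.py 0.605 0.3763 0.16 258.8 0.5
```

```text
now [0.5815 0.3491 0.2685] [-1.7992e+02 -9.0000e-02 -1.1244e+02] F [0.2 0.6 0.1] w 0.0876 t 28.5 j [ 47.  20.   5.   0. -75.  20.]
dist [  23.5   27.2 -108.5] rot [-0.001 -0.002 -0.196]
[-0.000,-0.001,-0.065,-11.4,-3.7,36.1,0.5],
[-0.000,-0.001,-0.065,-11.1,-4.5,36.1,0.5],
[-0.000,-0.001,-0.065,-10.8,-5.2,36.2,0.5]
```

>>> {"method": "step_arm", "body": {
  "deltas": [
    [0, 0, -0.065, -11, -4, 33, 0.5],
    [0, 0, -0.065, -11, -4.5, 33, 0.3],
    [0, 0, -0.065, -11, -5, 30, 0.2],
    [0, 0, 0, 0, 0, 0, 0.2],
    [0, 0, 0, 0, 0, 0, 0.2]
  ]
}}

```text
time_s: 29.0
tcp_pos: [0.61, 0.3748, 0.1715]
eef_rot: [-179.8, 0.0, -102.3]
contact_force: [-0.1, -0.4, 1.0]
gripper_width: 0.0549
```

```bash
python3 plan.py 0.605 0.3763 0.11 258.8 0.2
```

```text
now [0.61   0.3748 0.1715] [-1.7975e+02  4.0000e-02 -1.0231e+02] F [-0.1 -0.4  1. ] w 0.0549 t 29.0 j [ 47.  26.   2.   0. -66.  30.]
dist [ -5.    1.5 -61.5] rot [-0.004  0.001 -0.019]
[-0.002,0.000,-0.010,-0.2,2.7,30.8,0.2],
[-0.002,0.000,-0.010,-0.2,2.6,30.8,0.2]
```

>>> {"method": "step_arm", "body": {
  "deltas": [
    [-0.002, 0, -0.01, 0, 3, 28, 0.2],
    [-0.002, 0, -0.008, 0, 1.5, 25, 0],
    [0, 0, 0, 0, 0, 0, -0.1],
    [0, 0, 0, 0, 0, 0, -0.1]
  ]
}}

```text
time_s: 29.4
tcp_pos: [0.609, 0.3763, 0.1252]
eef_rot: [-179.6, 0.4, -102.0]
contact_force: [1.0, 0.6, 1.8]
gripper_width: 0.04
```

```bash
python3 plan.py 0.605 0.3763 0.07 258.8 -0.1
```

```text
now [0.609  0.3763 0.1252] [-179.63    0.42 -101.97] F [1.  0.6 1.8] w 0.04 t 29.4 j [ 47.  28.  -1.   0. -60.  31.]
dist [ -4.   -0.  -55.2] rot [-0.007  0.007 -0.014]
[-0.003,0.004,-0.007,0.6,2.1,27.6,-0.1],
[-0.003,0.004,-0.007,0.5,2.0,27.6,-0.1]
```

>>> {"method": "step_arm", "body": {
  "deltas": [
    [-0.006, 0.006, -0.014, 0.5, 4, 16, -0.1],
    [0, 0, 0, 0, 1, 12, -0.1],
    [0, 0, 0, 0, 0, 0, -0.1]
  ]
}}

```text
time_s: 29.7
tcp_pos: [0.6055, 0.3781, 0.1002]
eef_rot: [-179.8, 0.4, -101.2]
contact_force: [-0.8, 0.5, -0.6]
gripper_width: 0.0392
```

```bash
python3 plan.py 0.605 0.3763 0.062 258.8 -0.1
```

```text
now [0.6055 0.3781 0.1002] [-179.77    0.35 -101.24] F [-0.8  0.5 -0.6] w 0.0392 t 29.7 j [ 48.  29.  -3.   0. -57.  31.]
dist [ -0.5  -1.8 -38.2] rot [-0.004  0.006 -0.001]
[-0.004,0.006,-0.001,2.1,0.2,38.1,-0.1]
```

>>> {"method": "step_arm", "body": {
  "deltas": [
    [-0.004, 0.005, 0, 2, 0, 14, -0.1],
    [0, 0, 0, 0, 0, 13, -0.1],
    [0, 0, 0, 0, 0, 6, -0.1],
    [0, 0, 0, 0, 0, 0, -0.1]
  ]
}}

```text
time_s: 30.1
tcp_pos: [0.6051, 0.3761, 0.0644]
eef_rot: [180.0, 0.0, -101.3]
contact_force: [0.9, 0.2, 0.0]
gripper_width: 0.0395
```

```bash
python3 plan.py 0.605 0.3763 0.061 258.8 -0.1
```

```text
now [0.6051 0.3761 0.0644] [ 1.7999e+02  2.0000e-02 -1.0126e+02] F [0.9 0.2 0. ] w 0.0395 t 30.1 j [ 47.  31.  -5.  -0. -54.  31.]
dist [-0.1  0.2 -3.4] rot [ 0.     0.    -0.001]
[0.000,0.000,-0.001,-0.1,0.2,3.4,-0.1]
```

>>> {"method": "step_arm", "body": {
  "deltas": [
    [0, 0, 0, 0, 0, 3, -0.1],
    [0, 0, 0, 0, 0, 0, -1],
    [0, 0, 0, 0, 0, 0, -1],
    [0, 0, 0, 0, 0, 0, -1],
    [0, 0, 0, 0, 0, 0, -1],
    [0, 0, 0, 0, 0, 0, -1]
  ],
  "squeeze": 40
}}

```text
time_s: 30.7
tcp_pos: [0.6058, 0.3766, 0.0621]
eef_rot: [-180.0, 0.1, -101.2]
contact_force: [0.1, -0.1, -0.7]
gripper_width: 0.01
```

>>> {"method": "step_arm", "body": {
  "deltas": [
    [0, 0, 0, 0, 0, 0, -1],
    [0, 0, 0, 0, 0, 0, -1]
  ]
}}

```text
time_s: 30.9
tcp_pos: [0.6058, 0.3766, 0.0623]
eef_rot: [-179.9, 0.1, -101.3]
contact_force: [0.3, -0.5, -1.0]
gripper_width: 0.0098
```

>>> {"method": "step_arm", "body": {
  "deltas": [
    [0, 0, 0, 0, 0, -15, -1],
    [0, 0, 0, 0, 0, -25, -1],
    [0, 0, 0, 0, 0, -25, -1],
    [0, 0, 0, 0, 0, -25, -1],
    [0, 0, 0, 0, 0, -20, -1],
    [0, 0, 0, 0, 0, 0, -1]
  ]
}}

```text
time_s: 31.5
tcp_pos: [0.6058, 0.3761, 0.1813]
eef_rot: [-179.9, 0.1, -101.2]
contact_force: [-0.5, 0.3, -0.9]
gripper_width: 0.0095
```

```bash
python3 plan.py 0.452 0.3799 0.17 264 -1
```

```text
now [0.6058 0.3761 0.1813] [-1.7989e+02  9.0000e-02 -1.0124e+02] F [-0.5  0.3 -0.9] w 0.0095 t 31.5 j [ 47.  26.   2.   0. -67.  31.]
dist [-153.8    3.8  -11.3] rot [-0.002  0.001 -0.091]
[-0.001,0.000,-0.023,6.6,37.9,2.7,-1.0],
[-0.001,0.000,-0.023,5.7,38.1,2.8,-1.0],
[-0.001,0.000,-0.023,4.8,38.2,2.8,-1.0],
[-0.001,0.000,-0.023,3.9,38.3,2.8,-1.0]
```

>>> {"method": "step_arm", "body": {
  "deltas": [
    [0, 0, -0.02, 6, 28, 0, -1],
    [0, 0, -0.022, 6, 38, 0, -1],
    [0, 0, -0.022, 5, 38, 0, -1],
    [0, 0, -0.02, 4, 30, 0, -1],
    [0, 0, -0.007, 1, 12, 0, -1],
    [0, 0, 0, 0, 0, 0, -1],
    [0, 0, 0, 0, 0, 0, -1]
  ]
}}

```text
time_s: 32.2
tcp_pos: [0.454, 0.3766, 0.183]
eef_rot: [-179.8, 0.2, -95.9]
contact_force: [0.7, 0.6, -1.2]
gripper_width: 0.0098
```

```bash
python3 plan.py 0.452 0.3799 0.145 264 -1
```

```text
now [0.454  0.3766 0.183 ] [-179.78    0.24  -95.91] F [ 0.7  0.6 -1.2] w 0.0098 t 32.2 j [ 59.  14. -14.   0. -61.  25.]
dist [ -2.    3.3 -38. ] rot [-0.004  0.004  0.002]
[-0.004,0.004,0.002,-2.9,2.5,38.0,-1.0]
```

>>> {"method": "step_arm", "body": {
  "deltas": [
    [-0.004, 0.004, 0.002, -3, 2.5, 18, -1],
    [0, 0, 0, 0, 0, 14, -1],
    [0, 0, 0, 0, 0, 6, -1],
    [0, 0, 0, 0, 0, 0, -1]
  ]
}}

```text
time_s: 32.6
tcp_pos: [0.4559, 0.3807, 0.1442]
eef_rot: [-179.9, 0.1, -96.2]
contact_force: [-0.5, -1.0, -1.2]
gripper_width: 0.0096
```

```bash
python3 plan.py 0.452 0.3799 0.13 264 -1; python3 snap.py 8 scene side; python3 - <<'E'
from h import *
crop('c20',np.load('pics/scene8.npy'),330,60,430,150,7)
crop('c21',np.load('pics/side8.npy'),230,80,330,170,7)
E
```

```text
now [0.4559 0.3807 0.1442] [-1.7993e+02  6.0000e-02 -9.6210e+01] F [-0.5 -1.  -1.2] w 0.0096 t 32.6 j [ 59.  17. -16.   0. -57.  25.]
dist [ -3.9  -0.8 -14.2] rot [-0.001  0.001 -0.004]
[-0.001,0.001,-0.004,1.2,3.8,14.2,-1.0]
```

View pics/c20.png

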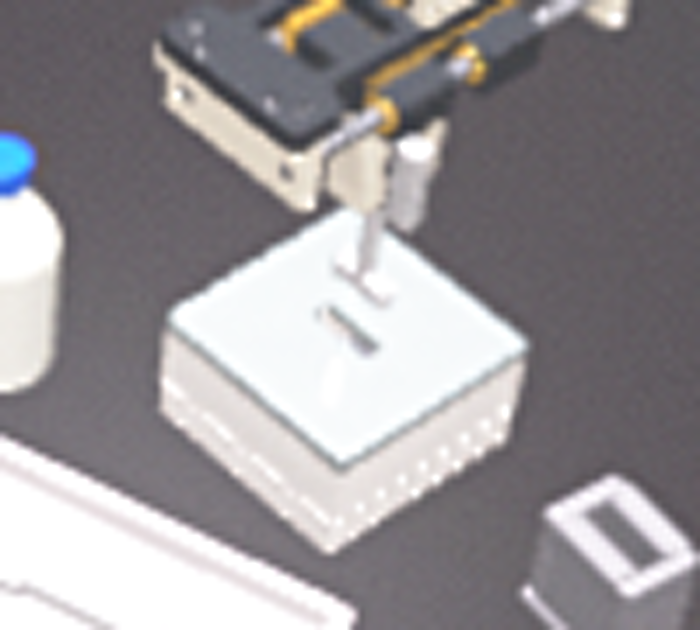

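View pics/c21.png

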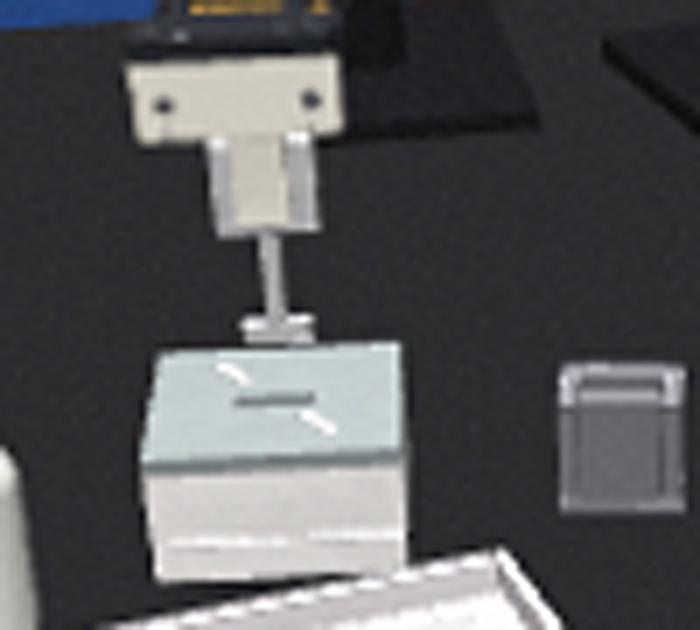

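```bash
cat > ov.py <<'E'
from h import *
def overlay(n,cam,img,cx,cy,zt,yaw,win,k):
    c=info(cam); im=cv2.resize(img[win[1]:win[3],win[0]:win[2]],None,fx=k,fy=k,interpolation=cv2.INTER_CUBIC).copy()
    t=np.radians(yaw);Rz=np.array([[np.cos(t),-np.sin(t),0],[np.sin(t),np.cos(t),0],[0,0,1]])
    for b,col in((box(0,0,0,10,30,8),(255,0,0)),(box(0,0,50,92,44,10),(0,255,0))):
        uv=proj(c,(b*mm)@Rz.T+[cx,cy,zt]); uv=(uv-[win[0],win[1]]+.5)*k-.5
        for i in range(8):
            for j in range(i):
                if bin(i^j).count('1')==1: cv2.line(im,tuple(np.int32(uv[i])),tuple(np.int32(uv[j])),col,1)
    save(n,im)
E
python3 - <<'E'
from ov import *
overlay('o1','side',np.load('pics/side8.npy'),.4559,.3807,.0859,-6.2,(230,80,330,170),7)
overlay('o2','scene',np.load('pics/scene8.npy'),.4559,.3807,.0859,-6.2,(330,60,430,150),7)
a=cv2.imread('pics/o1.png');b=cv2.imread('pics/o2.png');cv2.imwrite('pics/o12.png',cv2.resize(np.hstack([a[:420,:420],b[:420,:420]]),(800,400)))
E
```

```text
(no output)
```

View pics/o12.png

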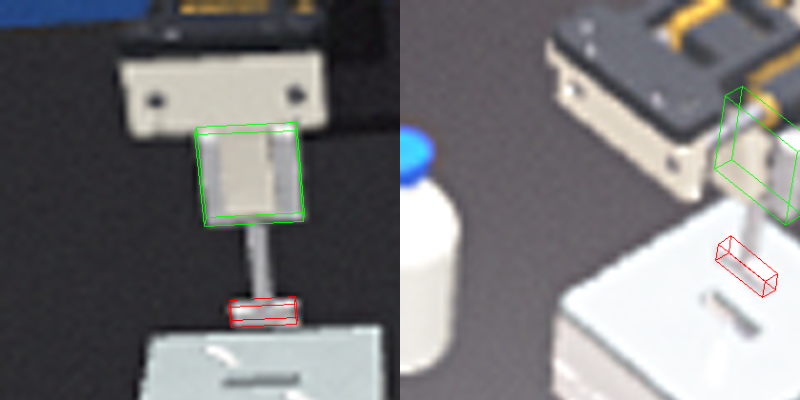

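>>> {"method": "step_arm", "body": {
  "deltas": [
    [-0.001, 0.001, -0.004, 1, 4, 6, -1],
    [0, 0, 0, 0, 1, 3, -1],
    [0, 0, 0, 0, 0, 0, -1]
  ]
}}

```text
time_s: 33.0
tcp_pos: [0.4515, 0.381, 0.1368]
eef_rot: [-179.9, 0.2, -96.0]
contact_force: [-0.9, 0.5, -0.8]
gripper_width: 0.0098
```

```bash
python3 plan.py 0.452 0.3799 0.121 264 -1
```

```text
now [0.4515 0.381  0.1368] [-1.7988e+02  1.6000e-01 -9.5980e+01] F [-0.9  0.5 -0.8] w 0.0098 t 33.0 j [ 59.  17. -17.   0. -56.  25.]
dist [  0.5  -1.1 -15.8] rot [-0.002  0.003  0.   ]
[-0.002,0.003,0.000,1.1,-0.5,15.8,-1.0]
```

>>> {"method": "step_arm", "body": {
  "deltas": [
    [-0.002, 0.003, 0, 1.1, -0.6, 6, -1],
    [0, 0, 0, 0, 0, 5, -1],
    [0, 0, 0, 0, 0, 3, -1],
    [0, 0, 0, 0, 0, 0, -1]
  ]
}}

```text
time_s: 33.4
tcp_pos: [0.452, 0.3799, 0.122]
eef_rot: [-180.0, 0.0, -96.0]
contact_force: [-0.0, -0.0, -0.6]
gripper_width: 0.0097
```

```bash
python3 plan.py 0.452 0.3799 0.121 264 -1; python3 snap.py 9 scene side; python3 - <<'E'
from h import *
crop('c22',np.load('pics/scene9.npy'),350,80,410,140,6)
crop('c23',np.load('pics/side9.npy'),240,105,300,165,6)
a=cv2.imread('pics/c22.png');b=cv2.imread('pics/c23.png');cv2.imwrite('pics/c223.png',np.hstack([a,b]))
E
```

```text
now [0.452  0.3799 0.122 ] [-1.7998e+02  1.0000e-02 -9.5950e+01] F [-0.  -0.  -0.6] w 0.0097 t 33.4 j [ 59.  18. -18.   0. -54.  25.]
dist [ 0. -0. -1.] rot [-0.     0.     0.001]
[-0.000,0.000,0.001,0.0,-0.0,1.0,-1.0]
```

View pics/c223.png

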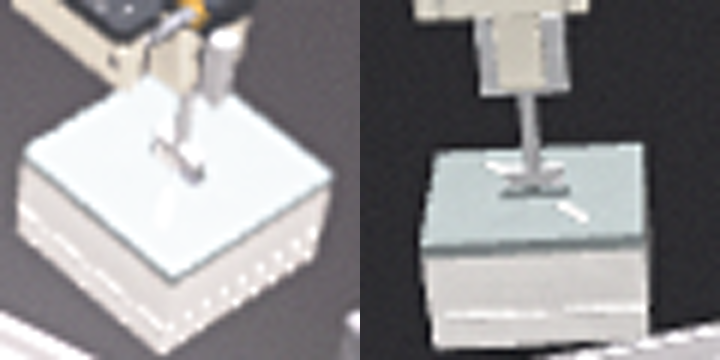

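Aligned right over the slot, so I'll descend gently.

>>> {"method": "step_arm", "body": {
  "deltas": [
    [0, 0, 0, 0, 0, 3, -1],
    [0, 0, 0, 0, 0, 3, -1],
    [0, 0, 0, 0, 0, 3, -1]
  ]
}}

```text
time_s: 33.8
tcp_pos: [0.4526, 0.3807, 0.1137]
eef_rot: [-179.9, 0.1, -95.9]
contact_force: [-0.0, -0.0, -0.3]
gripper_width: 0.0097
```

Tip at 55 mm, which is inside the slot, with no contact.

>>> {"method": "step_arm", "body": {
  "deltas": [
    [0, 0, 0, 0.7, -0.6, 3, -1],
    [0, 0, 0, 0, 0, 3, -1],
    [0, 0, 0, 0, 0, 3, -1]
  ]
}}

```text
time_s: 34.1
tcp_pos: [0.4531, 0.3798, 0.1038]
eef_rot: [-179.9, 0.1, -95.9]
contact_force: [-0.2, 0.4, -0.2]
gripper_width: 0.0098
```

>>> {"method": "step_arm", "body": {
  "deltas": [
    [0, 0, 0, 0, 1, 3, -1],
    [0, 0, 0, 0, 0, 2, -1],
    [0, 0, 0, 0, 0, 1.5, -1]
  ]
}}

```text
time_s: 34.4
tcp_pos: [0.4519, 0.3797, 0.0963]
eef_rot: [-179.9, 0.1, -95.9]
contact_force: [-0.8, -0.8, -0.8]
gripper_width: 0.0098
```

>>> {"method": "step_arm", "body": {
  "deltas": [
    [0, 0, 0, 0, 0, 1, -1],
    [0, 0, 0, 0, 0, 0.5, -1]
  ]
}}

```text
time_s: 34.6
tcp_pos: [0.4521, 0.3798, 0.0957]
eef_rot: [-179.9, 0.1, -95.9]
contact_force: [-2.9, -1.2, 5.1]
gripper_width: 0.0098
```

>>> {"method": "step_arm", "body": {
  "deltas": [
    [0, 0, 0.04, 0, 0, 0.7, -1],
    [0, 0, 0.04, 0, 0, 0.7, -1],
    [0, 0, 0.04, 0, 0, 0.7, -1]
  ]
}}

```text
time_s: 34.9
tcp_pos: [0.4529, 0.3805, 0.0959]
eef_rot: [-179.8, 0.2, -102.9]
contact_force: [-0.1, -0.7, 3.8]
gripper_width: 0.0098
```

>>> {"method": "step_arm", "body": {
  "deltas": [
    [-0.003, 0.003, 0.04, 0.8, 0.7, 1, -1],
    [0, 0, 0.04, 0, 0, 1, -1],
    [0, 0, 0.04, 0, 0, 1, -1]
  ]
}}

```text
time_s: 35.2
tcp_pos: [0.4534, 0.381, 0.0958]
eef_rot: [-179.9, 0.2, -110.0]
contact_force: [-2.3, -1.9, 6.5]
gripper_width: 0.0097
```

>>> {"method": "step_arm", "body": {
  "deltas": [
    [-0.002, 0.003, 0.04, 1.4, 0.7, 1, -1],
    [0, 0, 0.04, 0.5, 0.4, 1, -1],
    [0, 0, 0.04, 0.5, 0.4, 1, -1]
  ]
}}

```text
time_s: 35.5
tcp_pos: [0.453, 0.381, 0.0959]
eef_rot: [-179.9, 0.4, -117.1]
contact_force: [-0.1, -1.9, 6.3]
gripper_width: 0.0098
```

>>> {"method": "step_arm", "body": {
  "deltas": [
    [-0.002, 0.005, 0.04, 1.2, 0, 1, -1],
    [0, 0, 0.04, 0.8, 0, 1.2, -1],
    [0, 0, 0.03, 0.6, 0, 1.2, -1]
  ]
}}

```text
time_s: 35.8
tcp_pos: [0.4536, 0.3808, 0.0959]
eef_rot: [-179.9, 0.4, -123.6]
contact_force: [-1.9, -0.9, 7.0]
gripper_width: 0.0098
```

```bash
python3 plan.py 0.452 0.3799 0.095 264 -1
```

```text
now [0.4536 0.3808 0.0959] [-179.91    0.45 -123.57] F [-1.9 -0.9  7. ] w 0.0098 t 35.8 j [ 59.  19. -20.   0. -50.  -3.]
dist [-1.6 -0.9 -0.9] rot [-0.003  0.007 -0.481]
[-0.001,0.002,-0.120,0.4,0.2,0.2,-1.0],
[-0.001,0.002,-0.120,0.4,0.3,0.2,-1.0],
[-0.001,0.002,-0.120,0.3,0.3,0.2,-1.0],
[-0.001,0.002,-0.120,0.3,0.4,0.2,-1.0]
```

>>> {"method": "step_arm", "body": {
  "deltas": [
    [-0.003, 0.007, -0.03, 1.6, 0.8, 1, -1],
    [0, 0, -0.05, 0.4, 0.3, 1, -1],
    [0, 0, -0.05, 0, 0, 1, -1],
    [0, 0, -0.05, 0, 0, 1, -1]
  ]
}}

```text
time_s: 36.2
tcp_pos: [0.4534, 0.381, 0.0959]
eef_rot: [-179.9, 0.3, -112.9]
contact_force: [-2.0, -1.6, 7.8]
gripper_width: 0.0098
```

```bash
python3 plan.py 0.452 0.3799 0.095 264 -1
```

```text
now [0.4534 0.381  0.0959] [-179.91    0.32 -112.92] F [-2.  -1.6  7.8] w 0.0098 t 36.2 j [ 59.  19. -20.   0. -50.   8.]
dist [-1.4 -1.1 -0.9] rot [-0.002  0.005 -0.295]
[-0.001,0.002,-0.098,0.5,0.3,0.3,-1.0],
[-0.001,0.002,-0.098,0.5,0.3,0.3,-1.0],
[-0.001,0.002,-0.098,0.5,0.4,0.3,-1.0]
```

>>> {"method": "step_arm", "body": {
  "deltas": [
    [-0.003, 0.006, -0.05, 2.5, 1.3, 0.6, -1],
    [0, 0, -0.05, 1.5, 0.8, 0.6, -1],
    [0, 0, -0.05, 1, 0.5, 0.8, -1],
    [0, 0, -0.05, 0.5, 0.5, 0.8, -1]
  ]
}}

```text
time_s: 36.6
tcp_pos: [0.4505, 0.3788, 0.0959]
eef_rot: [-179.9, 0.3, -100.9]
contact_force: [-0.1, 0.8, 3.5]
gripper_width: 0.01
```

```bash
python3 plan.py 0.452 0.3799 0.095 264 -1
```

```text
now [0.4505 0.3788 0.0959] [-179.88    0.28 -100.91] F [-0.1  0.8  3.5] w 0.01 t 36.6 j [ 59.  19. -20.   0. -50.  20.]
dist [ 1.5  1.1 -0.9] rot [-0.002  0.005 -0.086]
[-0.002,0.005,-0.086,-1.4,-1.3,0.9,-1.0]
```

>>> {"method": "step_arm", "body": {
  "deltas": [
    [-0.003, 0.006, -0.05, -1.2, -1.2, 0.8, -1],
    [0, 0, -0.05, -0.2, -0.2, 0.8, -1],
    [0, 0, -0.05, 0.2, 0, 0.8, -1],
    [0, 0, -0.05, 0.2, 0, 0.8, -1]
  ]
}}

```text
time_s: 37.0
tcp_pos: [0.4532, 0.3809, 0.0957]
eef_rot: [-179.9, 0.1, -88.9]
contact_force: [-1.2, 0.4, 3.6]
gripper_width: 0.0097
```

```bash
python3 plan.py 0.452 0.3799 0.095 284 -1
```

```text
now [0.4532 0.3809 0.0957] [-1.7988e+02  1.2000e-01 -8.8900e+01] F [-1.2  0.4  3.6] w 0.0097 t 37.0 j [ 59.  19. -20.   0. -51.  32.]
dist [-1.2 -1.  -0.7] rot [-0.002  0.002 -0.225]
[-0.001,0.001,-0.113,0.5,0.6,0.4,-1.0],
[-0.001,0.001,-0.113,0.4,0.7,0.4,-1.0]
```

>>> {"method": "step_arm", "body": {
  "deltas": [
    [-0.002, 0.002, -0.04, 0.8, 0.9, 1, -1],
    [0, 0, -0.04, 0.2, 0.2, 1, -1],
    [0, 0, -0.04, 0.2, 0.2, 1, -1]
  ]
}}

```text
time_s: 37.3
tcp_pos: [0.4534, 0.3809, 0.0951]
eef_rot: [-179.8, 0.1, -81.6]
contact_force: [-1.1, -0.8, 0.0]
gripper_width: 0.0096
```

```bash
python3 plan.py 0.452 0.3799 0.095 284 -1
```

```text
now [0.4534 0.3809 0.0951] [-1.7978e+02  1.3000e-01 -8.1650e+01] F [-1.1 -0.8  0. ] w 0.0096 t 37.3 j [ 59.  19. -20.   0. -50.  39.]
dist [-1.4 -1.  -0.1] rot [-0.004  0.002 -0.099]
[-0.004,0.002,-0.099,0.7,1.5,0.1,-1.0]
```

The tip dipped with zero force, so it may be dropping. I'll press down without turning.

>>> {"method": "step_arm", "body": {
  "deltas": [
    [0, 0, 0, 0.4, 0.6, 2, -1],
    [0, 0, 0, 0, 0, 2, -1]
  ]
}}

```text
time_s: 37.5
tcp_pos: [0.453, 0.3806, 0.0913]
eef_rot: [-179.7, 0.2, -81.7]
contact_force: [0.1, 0.8, -0.4]
gripper_width: 0.0099
```

Dropping freely.

>>> {"method": "step_arm", "body": {
  "deltas": [
    [-0.004, 0.003, 0, 0.2, 0.4, 3, -1],
    [0, 0, 0, 0, 0, 3, -1],
    [0, 0, 0, 0, 0, 3, -1]
  ]
}}

```text
time_s: 37.8
tcp_pos: [0.4525, 0.3804, 0.0813]
eef_rot: [-180.0, -0.0, -81.8]
contact_force: [-0.1, -0.4, -0.3]
gripper_width: 0.0097
```

>>> {"method": "step_arm", "body": {
  "deltas": [
    [0, 0, 0, 0, 0, 2, -1],
    [0, 0, 0, 0, 0, 1.5, -1],
    [0, 0, 0, 0, 0, 0.8, -1]
  ]
}}

```text
time_s: 38.1
tcp_pos: [0.4526, 0.3803, 0.0779]
eef_rot: [-180.0, -0.1, -81.8]
contact_force: [-4.3, -2.2, 10.7]
gripper_width: 0.0096
```

>>> {"method": "step_arm", "body": {
  "deltas": [
    [0, 0, 0.04, 0, 0, -0.3, -1],
    [0, 0, 0.05, 0, 0, 0, -1],
    [0, 0, 0.05, 0, 0, 0, -1],
    [0, 0, 0.05, 0, 0, 0, -1],
    [0, 0, 0.05, 0, 0, 0, -1]
  ]
}}

```text
time_s: 38.6
tcp_pos: [0.4525, 0.3797, 0.0784]
eef_rot: [-180.0, -0.1, -96.0]
contact_force: [-0.6, 1.0, 0.3]
gripper_width: 0.0097
```

```bash
python3 plan.py 0.4523 0.380 0.078 209.6 -1 | head -3
```

```text
now [0.4525 0.3797 0.0784] [-1.7997e+02 -1.3000e-01 -9.5960e+01] F [-0.6  1.   0.3] w 0.0097 t 38.6 j [ 59.  21. -21.   0. -49.  25.]
dist [-0.2  0.3 -0.4] rot [-0.002 -0.002  0.95 ]
[-0.000,-0.000,0.136,-0.0,0.0,0.1,-1.0],
```

>>> {"method": "step_arm", "body": {
  "deltas": [
    [0, 0, 0.05, 0, 0, 0, -1],
    [0, 0, 0.05, 0, 0, 0, -1],
    [0, 0, 0.05, 0, 0, 0, -1],
    [0, 0, 0.05, 0, 0, 0, -1],
    [0, 0, 0.05, 0, 0, 0, -1],
    [0, 0, 0.05, 0, 0, 0, -1],
    [0, 0, 0.05, 0, 0, 0, -1],
    [0, 0, 0.05, 0, 0, 0, -1]
  ]
}}

```text
time_s: 39.4
tcp_pos: [0.4525, 0.3797, 0.0785]
eef_rot: [-179.9, -0.1, -119.8]
contact_force: [1.1, -0.1, 0.1]
gripper_width: 0.0097
```

```bash
python3 plan.py 0.4523 0.380 0.078 209.6 -1 | head -3
```

```text
now [0.4525 0.3797 0.0785] [-1.7988e+02 -1.2000e-01 -1.1976e+02] F [ 1.1 -0.1  0.1] w 0.0097 t 39.4 j [ 59.  21. -21.   0. -49.   1.]
dist [-0.2  0.3 -0.5] rot [-0.003 -0.001  0.535]
[-0.001,-0.000,0.134,-0.0,0.1,0.1,-1.0],
```

>>> {"method": "step_arm", "body": {
  "deltas": [
    [0, 0, 0.055, 0, 0, 0, -1],
    [0, 0, 0.055, 0, 0, 0, -1],
    [0, 0, 0.055, 0, 0, 0, -1],
    [0, 0, 0.055, 0, 0, 0, -1],
    [0, 0, 0.055, 0, 0, 0, -1],
    [0, 0, 0.055, 0, 0, 0, -1],
    [0, 0, 0.055, 0, 0, 0, -1],
    [0, 0, 0.055, 0, 0, 0, -1],
    [0, 0, 0.05, 0, 0, 0, -1]
  ]
}}

```text
time_s: 40.3
tcp_pos: [0.4524, 0.3798, 0.0785]
eef_rot: [-179.8, -0.0, -148.9]
contact_force: [-0.4, -0.0, 0.8]
gripper_width: 0.0096
```

```bash
python3 plan.py 0.4523 0.380 0.078 209.6 -1 | head -3; python3 -c "
from h import *
print(r.get_state()['moment'])"
```

```text
now [0.4524 0.3798 0.0785] [-1.7979e+02 -4.0000e-02 -1.4893e+02] F [-0.4 -0.   0.8] w 0.0096 t 40.3 j [ 59.  21. -21.   0. -49. -28.]
dist [-0.1  0.2 -0.5] rot [-0.004 -0.001  0.026]
[-0.004,-0.001,0.026,0.0,0.3,0.5,-1.0]
[-0.11035918  0.31404909  0.11521962]
```

>>> {"method": "step_arm", "body": {
  "deltas": [
    [-0.003, 0, 0.03, 0, 0.2, 0, -1],
    [0, 0, 0, 0, 0, 0, -1]
  ]
}}

```text
time_s: 40.5
tcp_pos: [0.4525, 0.3797, 0.0784]
eef_rot: [-179.9, -0.0, -150.8]
contact_force: [0.7, -1.1, 0.3]
gripper_width: 0.0095
```

```bash
python3 plan.py 0.4523 0.380 0.078 209.6 -1 | head -3; python3 snap.py 10 scene side; python3 - <<'E'
from ov import *
overlay('o3','side',np.load('pics/side10.npy'),.4524,.3798,.020,-60.4,(230,80,330,170),7)
overlay('o4','scene',np.load('pics/scene10.npy'),.4524,.3798,.020,-60.4,(330,60,430,150),7)
a=cv2.imread('pics/o3.png');b=cv2.imread('pics/o4.png');cv2.imwrite('pics/o34.png',cv2.resize(np.hstack([a[70:560,:490],b[70:560,70:560]]),(800,400)))
E
```

```text
now [0.4525 0.3797 0.0784] [-1.7994e+02 -5.0000e-02 -1.5076e+02] F [ 0.7 -1.1  0.3] w 0.0095 t 40.5 j [ 59.  20. -21.   0. -49. -30.]
dist [-0.2  0.3 -0.4] rot [-0.001 -0.001 -0.006]
[-0.001,-0.001,-0.006,-0.0,0.3,0.4,-1.0]
```

View pics/o34.png

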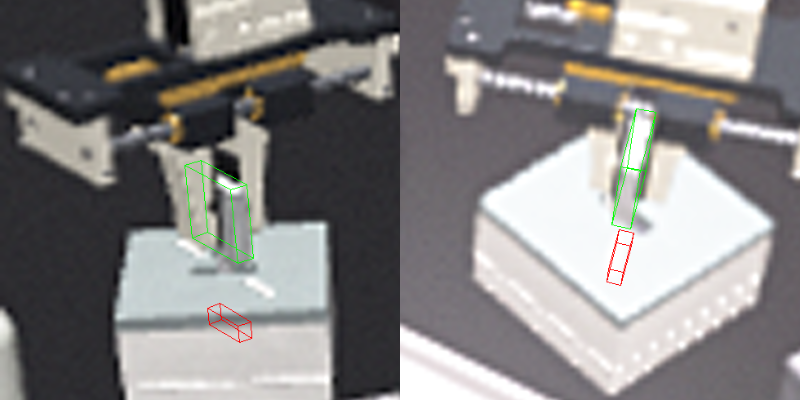

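The key matches the ON overlay in both views, so I'll release it and lift clear.

>>> {"method": "step_arm", "body": {
  "deltas": [
    [0, 0, 0, 0, 0, 0, -0.6],
    [0, 0, 0, 0, 0, 0, -0.1],
    [0, 0, 0, 0, 0, 0, 0.1],
    [0, 0, 0, 0, 0, -15, 0.1],
    [0, 0, 0, 0, 0, -30, 0.1],
    [0, 0, 0, 0, 0, -40, 0.1],
    [0, 0, 0, 0, 0, -40, 0.1],
    [0, 0, 0, 0, 0, -40, 0.1],
    [0, 0, 0, 0, 0, 0, 0.1]
  ]
}}

```text
time_s: 41.5
tcp_pos: [0.4521, 0.3797, 0.2484]
eef_rot: [-179.9, -0.2, -150.5]
contact_force: [-0.1, 0.5, -0.5]
gripper_width: 0.0481
```

>>> {"method": "step_arm", "body": {
  "deltas": [
    [0, 0, 0, 35, -20, -10, 0.5],
    [0, 0, 0, 40, -20, 0, 0.5],
    [0, 0, 0, 40, -20, 0, 0.5],
    [0, 0, 0, 30, -10, 0, 0.5],
    [0, 0, 0, 0, 0, 0, 0.5],
    [0, 0, 0, 0, 0, 0, 0.5]
  ]
}}

```text
time_s: 42.1
tcp_pos: [0.3576, 0.244, 0.2588]
eef_rot: [180.0, 0.0, -150.5]
contact_force: [0.6, 0.8, -0.1]
gripper_width: 0.0657
```

```bash
python3 snap.py 11 scene side;python3 w.py w11; python3 plan.py 0.5 0 0.3 209 -1 | head -1; python3 - <<'E'
from ov import *
overlay('o5','side',np.load('pics/side11.npy'),.4524,.3798,.020,-60.4,(230,80,330,170),7)
overlay('o6','scene',np.load('pics/scene11.npy'),.4524,.3798,.020,-60.4,(330,60,430,150),7)
a=cv2.imread('pics/o5.png');b=cv2.imread('pics/o6.png');cv2.imwrite('pics/o56.png',cv2.resize(np.hstack([a[70:560,:490],b[70:560,70:560]]),(800,400)))
E
```

```text
now [0.3581 0.2447 0.2583] [-1.7997e+02 -7.0000e-02 -1.5048e+02] F [0.2 0.2 0.3] w 0.066 t 42.25 j [ 61.  -4. -25.  -0. -70. -31.]
```

View pics/o56.png

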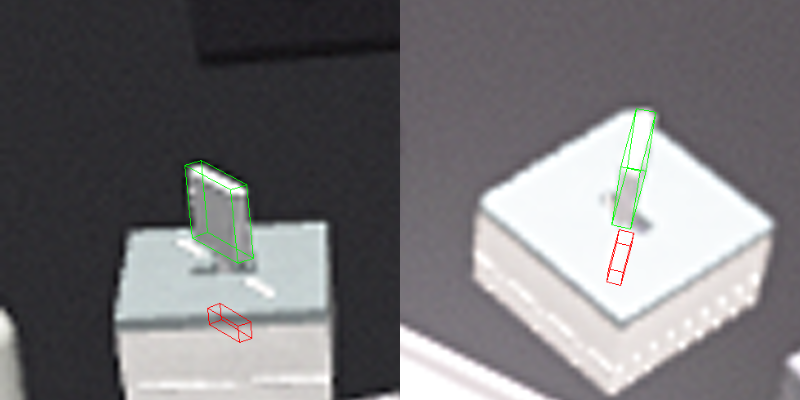

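View pics/side11.png

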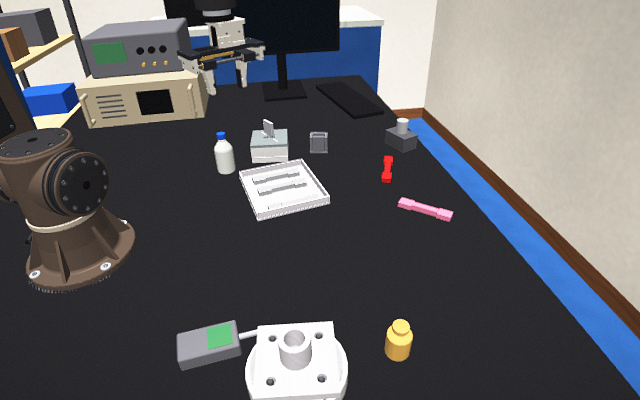

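View pics/scene11.png

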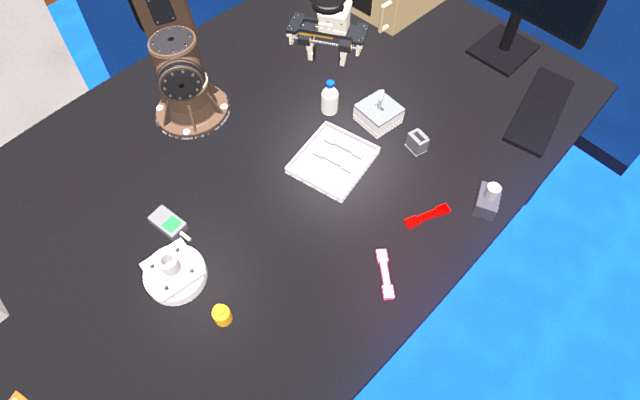

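The key sits at ON and stayed put after release. Bar 3 is faint in these views, so I'll check the tray once more with enhanced contrast.

```bash
python3 - <<'E'
from h import *
im=np.load('pics/side11.npy')[150:225,230:340].astype(float); im=np.clip((im-150)*255/105,0,255)**2.5/255**1.5
save('c30',cv2.resize(im.astype(np.uint8),None,fx=7,fy=7,interpolation=cv2.INTER_CUBIC))
E
```

View pics/c30.png

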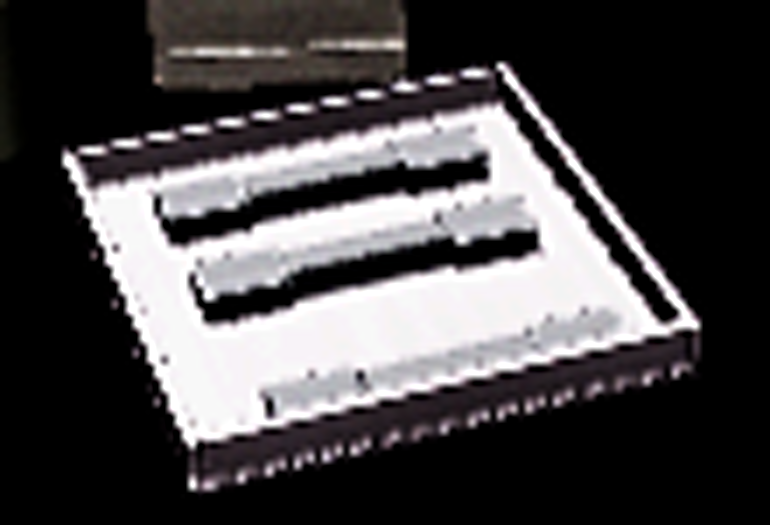

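All three bars lie flat in the tray, so I'm handing the job in.

```bash
python3 -c "
from plant import r
print(r.close_job())"
```

```text
the job is handed in; nothing more can be done
None
```

I finished the whole job and handed it in at about 42 s on the robot's clock. No verdict was reported.

- **Specimens:** all three steel ones lie flat and separate in the tray. I left the red and pink look-alikes alone. Between two of my looks, one specimen in the tray moved from y ≈ -60 to -88 mm. That was probably the announced knock. It is still flat and within the ±100 mm limit, so I left it.
- **Flange:** it went over the pilot and studs without contact force until about 13 N at the bottom, at the height expected for fully home. All four holes show stud tips.
- **Key:** I swept it clockwise to about 0.48 rad without engaging. It then dropped in on the anticlockwise side, about 0.25 rad from the keyhole. The tip reached about 40 mm below the cover's top, with no more than about 11 N on the wrist. I turned it clockwise to ON.
- **Last checks:** after release, the key stayed in line with the ON mark in both fixed cameras, within about 1–2° by eye. The gripper was clear of everything, and the weight, bottle and gauge looked unmoved.
- **Disagreements:** before fitting the flange, the fixed-camera estimates of the hub and flange centres differed by 2–3 mm from the wrist-camera and tool readings. I used a compromise, and the flange went on freely.

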